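# Set the magneto adjuster to its stop

### The job

Take the flat screwdriver from its wooden rest, feel with light pressure for the slot of the brass adjuster screw recessed in the sloping face of the magneto until the blade drops in, and turn the screw clockwise until it is against its stop. Then hang the screwdriver back in its rest, upright with its handle down on the wood, and leave the other parts where they lie.

Things in the scene. Friction and masses are not known exactly. Their poses are not given: they have to be found in the camera images.
- adjuster (a joint): How far the adjuster screw has been turned clockwise (looking down on its face), rad. It starts between 0 and 0.3 and has a hard stop at 1.0. It stays where it is left; turning it takes about 0.09 N m, and light scraping of the blade on the head does not move it.
- adjuster_face (a point): Point on the screw's axis level with the top of its 18 mm brass head. z points out of the face along the screw axis, 0.56 rad (32 deg) from vertical, leaning to the magneto's -x; x points along the brass pointer and turns with the screw (joint value q turns it by -q about z; up the slope at 0). Slot 5 mm wide, 17.6 long, 5 deep, through the axis; its line lies at an UNKNOWN angle up to 0.7 rad either way of this x.
- collar_rim (a point): Centre of the rim of the fixed round steel collar around the head, 4 mm out along z from adjuster_face, same axes. Bore 19 mm, outer diameter 29 mm; the flat sloping face around it, about 104 by 90 mm, is 12 mm below this rim. The brass pointer and the stop pin beside the collar rise at most 5 mm over the rim and cannot hinder the tool.
- magneto: Aluminium magneto on a fixed steel cradle, base 160 (x) by 130 (y) mm, highest edge about 140 mm. Origin at the centre of the underside, x axis away from the front; the sloping face looks up and to -x. Fixed to the shelf.
- driver: Short flat screwdriver, 145 mm long, 120 g, standing in the rest. Origin at the middle of the blade's lower edge, z up the shaft, x along the blade's width. Blade 14 mm wide (x), 2.4 mm thick (y), 16 mm long; shaft 10 mm diameter; square wooden handle 26 by 26 mm, sides along x and y, from z = 75 to z = 145 mm; grip around z = 115 mm from above.
- driver_tip (a point): The middle of the blade's lower edge (the driver's origin and axes).
- rest: Fixed wooden tool rest: a plate 80 (x) by 120 (y) mm, 12 mm thick, top at 85 mm height, on two legs at its y ends. Origin at the centre of the underside.
- rest_hole (a point): Centre of the rest's through hole, 18 mm diameter, at the top of the plate (85 mm high), axes as the rest. The driver hangs here with the underside of its handle on the plate, tip 75 mm below this point.
- cap: Bystander: black distributor cap, 66 mm diameter, 48 mm high, origin at the centre of its underside.
- gear: Bystander: bronze gear lying flat, 61 mm across, 20 mm high, origin at the centre of its underside.
- armature: Bystander: rusted armature, 140 mm long (x), 36 mm wide, 40 mm high, origin at the centre of its underside.
- nut_driver: Bystander: brass nut driver lying along x, 165 mm long, 22 mm high, origin under its length near the middle; not the tool for this job.
Not all that is in view belongs to the job. Several things have the shape of the rest; the one meant has the colours described above.

How it is judged:
By the outcome, as a careful person would: the job done as asked, in the order asked, and still so for the second after the job is handed in, with the robot touching nothing.
It also fails if it takes over 69 s, if anything falls off the work surface, if the arm or the gripper's body presses on something with over 40 N, if the wrist force passes 120 N, or if a joint passes its speed limit or range.

### The arm

A 6-joint arm with a two-finger parallel gripper is mounted at the origin on the work surface. World frame = base frame: x ahead of the robot, y to its left, z up, the work surface at z = 0. Lengths are in m, angles in rad, forces in N, time in s.
With the tool pointing down it reaches from about 0.375 to 0.9 m from the base axis. Payload 3.1 kg.
Tool frame: the origin (TCP) lies midway between the tips of the shut fingers; the grasp point (between the pads) lies 19 mm behind it; z points along the fingers, y is the line along which they close (so a half turn about z gives the same grasp; the last joint's range is limited). The gripper opens to 85 mm and grips with 20 to 120 N. Pads are 22 mm wide; open, the fingers measure 114 mm over their backs; the gripper's body (76 mm by 85 mm) begins 54 mm behind the grasp point. The pads swing forward as they close: fully open they stand 13 mm farther back than shut.
Start: joints at [1.089, 0.527, 1.433, -0, 1.181, -0.178], TCP at [0.187, 0.596, 0.231] pointing down, gripper open.
Joint ranges: [-3.08, 3.08], [-0.75, 2.2], [0.22, 2.44], [-1.43, 4.57], [0, 2.65], [-2.85, 2.85]. Speed limits (rad/s): [2.79, 2.79, 3.14, 3.14, 3.14, 3.14].

### API

Orientations are given as a unit quaternion [x, y, z, w].
In Python, from station import manip gives the robot as it stands. The module is installed in compiled form; this text tells all that it offers.
- The arm moves only by the tool apply_moves, never from a script. Its arguments are lists of equal length, an entry for each row: "claw": the gripper's target within -1 to 1 (fully open at 1, half-way at 0, shut at -1); "travel": the shift along the tool's x, y, z scaled (see below), a list of three; "turn": the turn, a rotation vector about the tool's x, y, z scaled (see below), a list of three. In form: {"claw": [claw, ...], "travel": [[dx, dy, dz], ...], "turn": [[rx, ry, rz], ...]}. A call has 1 to 5 rows; each row is the pose to reach, as a shift and turn from the pose commanded when the call began, along the tool's axes at that moment, turning the shorter way round; what a row does not reach only later rows make up. The controller multiplies each number of a shift by 800 mm and each number of a turn by 180 degrees. A row lasts 1/12 s, in which the tool goes at most 41.7 mm and 7.16 degrees, less where a joint would pass 70% of its speed; a pose out of reach is approached as far as the arm can. A call with a number of a shift or a turn outside -1 to 1 is refused whole. A call with a gripper value outside its range is refused whole. The fingers move at their own pace and stop on an object; "newtons" is the grip in N (left out, the last holds). Time passes only in rows, so rows that repeat a pose let the fingers close. It gives the time, the measured TCP pose, the force, the opening and the grip force at its end, in the units of the state.
- manip.sense(): the state, without advancing time (a new reading comes with each control period).
- manip.snapshot(name): name is "scene" or "top"; returns a dict with "pixels" (400x640x3 uint8, red, green, blue), "depth" (400x640 float32, m along the optical axis (not along the pixel's ray), 0 where there is no reading), "intrinsics" (3x3 intrinsics, pixels), "k1" (the pictures are not rectified: a ray, as slopes to the right and down, at radius r is drawn at 1 + k1 r^2 times it, then the intrinsics apply), "R" (3x3) and "t" (3): a world point X has camera coordinates R X + t. Camera axes: x right, y down, z forward; pixel columns grow to the right and rows downward; lengths in m; the calibration is good to about 2 mm. A picture is of the moment at which its call begins.
- manip.sign_off(): hands the job in; it is judged then, once.
The state is a dict: "t": time; "q": joint angles; "qd": joint speeds; "tau": joint torques, N m; "tcp_pos": TCP position; "tool_rot": TCP orientation; "force": force on the tool from outside, world axes, zero at the start; "ft_torque": the same for the moment, N m; "finger_gap": opening from 0.0 (shut) to 1.0 (fully open); "gripper_force": force on a finger pad.
Only numpy, scipy, OpenCV 4.12 (cv2) and the standard library are available. Lean on these libraries where they do the work, as an engineer would, in place of code of your own. Each camera call takes 0.05 s, during which the arm holds its last target. There are 200 camera calls.

## Working session

There is one attempt and no reset: what is moved stays moved. The work goes in short steps, Python scripts to look and compute and a tool call to move; the robot and the scene stay as the last step left them, time stands still between calls to the robot, and variables do not carry over. Pictures are saved under pics/ and viewed, at most 10 in all, crops included, and the job is handed in when it is done.

Besides the shell and the picture viewer there is one more tool, called after "Emit:" by a JSON object that holds its "name" and its "arguments", one argument or row to a line. apply_moves: Moves the arm, as the interface text tells. Shifts and turns lie within -1 to 1; 1 stands for 800 mm of shift or 180 degrees of turn. Its arguments: {"type":"object","properties":{"claw":{"type":"array","items":{"type":"number"}},"travel":{"type":"array","items":{"type":"array","items":{"type":"number"}}},"turn":{"type":"array","items":{"type":"array","items":{"type":"number"}}},"newtons":{"type":"number"}},"required":["claw","travel","turn"]}

```bash
mkdir -p pics; cat > h.py <<'E'
import numpy as np, cv2, pickle
from station import manip
from scipy.spatial.transform import Rotation as Ro
def snap(n):
    s=manip.snapshot(n); return s
def pix2ray(s,uv):
    uv=np.atleast_2d(np.array(uv,float)); K=s["intrinsics"]
    d=np.c_[(uv[:,0]-K[0,2])/K[0,0],(uv[:,1]-K[1,2])/K[1,1]]
    x=d.copy()
    for _ in range(20):
        x=d/(1+s["k1"]*(x**2).sum(1,keepdims=True))
    return np.c_[x,np.ones(len(x))]
def depthpts(s,uv):
    uv=np.atleast_2d(np.array(uv)).astype(int)
    z=s["depth"][uv[:,1],uv[:,0]]
    c=pix2ray(s,uv)*z[:,None]
    return (c-s["t"])@s["R"]   # R^T (c-t)
def onplane(s,uv,h):
    d=pix2ray(s,uv)@s["R"]; o=-s["R"].T@s["t"]
    return o+d*((h-o[2])/d[:,2:])
def proj(s,X):
    c=np.atleast_2d(X)@s["R"].T+s["t"]; x=c[:,:2]/c[:,2:]
    x=x*(1+s["k1"]*(x**2).sum(1,keepdims=True)); K=s["intrinsics"]
    return np.c_[x[:,0]*K[0,0]+K[0,2],x[:,1]*K[1,1]+K[1,2]]
def save(n,img): cv2.imwrite(f"pics/{n}.png",cv2.cvtColor(img,cv2.COLOR_RGB2BGR))
E
python3 - <<'E'
from h import *
for n in("scene","top"):
    s=snap(n); save(n+"0",s["pixels"]); pickle.dump(s,open(n+"0.pkl","wb"))
    print(n,s["intrinsics"].round(1).tolist(),s["k1"],(-s["R"].T@s["t"]).round(3),s["R"].round(2).tolist())
print(manip.sense())
E
```

```text
scene [[414.1, 0.0, 319.1], [0.0, 414.1, 207.2], [0.0, 0.0, 1.0]] -0.003475628371579266 [ 1.309 -0.533  0.68 ] [[0.54, 0.84, -0.02], [0.45, -0.31, -0.84], [-0.71, 0.44, -0.55]]
top [[508.0, 0.0, 315.0], [0.0, 508.0, 187.9], [0.0, 0.0, 1.0]] -0.06087590390910843 [ 0.452 -0.033  1.426] [[-0.01, -1.0, 0.01], [-1.0, 0.01, -0.1], [0.1, -0.01, -1.0]]
{'t': 0.1, 'q': array([ 1.08851731e+00,  5.28390300e-01,  1.43378355e+00, -1.46596232e-05,
        1.18143742e+00, -1.78474792e-01]), 'qd': array([-0.00018097, -0.00355886, -0.00311867, -0.00191185, -0.0007352 ,
        0.00076575]), 'tau': array([-5.64906168e-04, -4.43307602e+01, -1.78586751e+01, -2.55780269e-04,
        3.89939407e-03,  9.83771145e-06]), 'tcp_pos': array([0.1866199 , 0.59579641, 0.23041801]), 'tool_rot': array([ 1.51315779e-01,  9.88484960e-01, -9.56926199e-04, -3.21008141e-04]), 'force': array([-0.09270077,  0.26040331, -0.6740226 ]), 'ft_torque': array([ 0.02487564,  0.017948  , -0.03391233]), 'gripper_force': 0.0, 'finger_gap': 1.0001704806241498}
```

View pics/scene0.png

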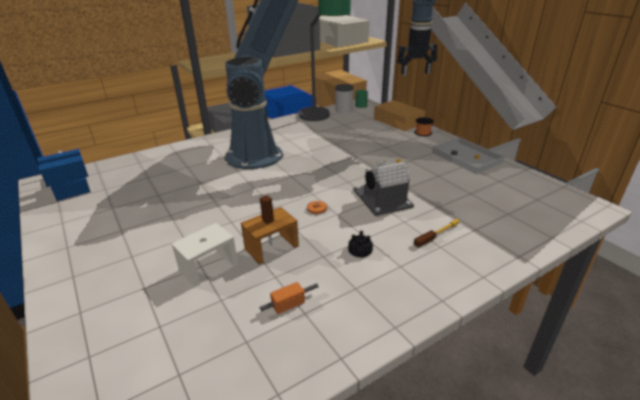

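View pics/top0.png

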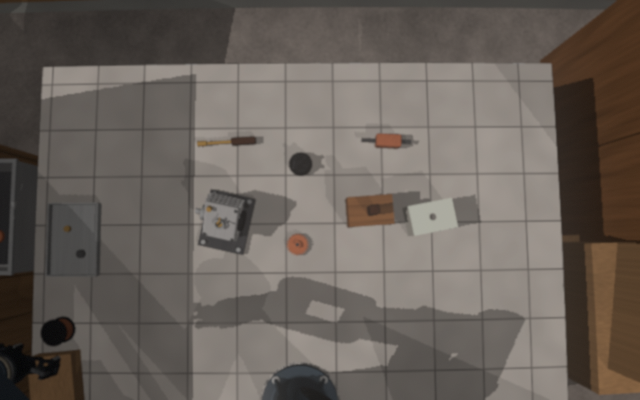

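The scene view shows the wooden rest with the driver at about (268,225) and the magneto at (385,190). In the top view the wooden rest is at (371,210) with the handle at (374,210), the magneto is at (227,221) and the white decoy at (432,216). Next I'll crop and measure.

```bash
python3 - <<'E'
from h import *
a=pickle.load(open("top0.pkl","rb")); b=pickle.load(open("scene0.pkl","rb"))
def crop(s,x,y,w,h,f): return cv2.resize(s["pixels"][y:y+h,x:x+w],None,fx=f,fy=f,interpolation=cv2.INTER_CUBIC)
T1=crop(a,190,180,75,80,5); T2=crop(a,335,180,75,80,5); S1=crop(b,345,150,75,70,5)[:200*2-50]; S2=crop(b,235,190,75,70,5)
m=np.vstack([np.hstack([T1[:300],T2[:300]]),np.hstack([S1[:300],S2[:300]])]); save("crop1",m); print(m.shape)
# depth-based tops
for nm,s in(("top",a),("scene",b)):
    ys,xs=np.mgrid[0:400,0:640]; uv=np.c_[xs.ravel(),ys.ravel()]
    P=depthpts(s,uv).reshape(400,640,3)
    np.save(nm+"P.npy",P)
    print(nm,"shelf z",np.median(P[120:125,440:540,2]) if nm=="top" else "")
P=np.load("topP.npy")
hs=cv2.cvtColor(a["pixels"],cv2.COLOR_RGB2HSV)
def rect(mask,h):
    c=max(cv2.findContours(mask.astype(np.uint8),0,2)[0],key=cv2.contourArea)[:,0]
    X=onplane(a,c,h)[:,:2].astype(np.float32); return cv2.minAreaRect(X)
win=np.zeros((400,640),bool); win[180:245,335:405]=1
m=win&(P[...,2]>.07)&(P[...,2]<.1); print("rest z",np.median(P[m][:,2]),m.sum()); 
m=win&(P[...,2]>.07); print(rect(m,.085))
m=win&(P[...,2]>.13); print("handle",P[m].mean(0),np.median(P[m][:,2]),m.sum(),rect(m,np.median(P[m][:,2])))
win[:]=0; win[180:260,190:262]=1
m=win&(P[...,2]>.025); print("mag",rect(m,.05),P[m][:,2].max(), m.sum())
print(np.round(P[195:250:4,198:258:5,2]*1000).astype(int))
E
```

```text
(600, 750, 3)
top shelf z -0.00019280549756716672
scene shelf z 
rest z 0.08464166342040308 1237
((0.5213143229484558, -0.19168145954608917), (0.08187665790319443, 0.11904962360858917), 3.6606526374816895)
handle [ 0.50624982 -0.15988534  0.415277  ] 0.1552695574119896 126 ((0.5202237367630005, -0.1928107589483261), (0.02513926662504673, 0.025093240663409233), 89.39632415771484)
mag ((0.5138503313064575, 0.21155807375907898), (0.14028353989124298, 0.12148813903331757), 77.10987091064453) 1.425527471312488 1859
[[  -1    1  112  112   99   97   88   16   11   -1    0   -1]
 [  -4   -2  124  120  117  111  109  100  101   94   13   18]
 [  -1    5  132  138  137  131  129  117  118  108   12 1426]
 [  -7  105  143  129  133  131  133  131  132   93   13   13]
 [  91  102  136  125  124  123  128  132  132   92 1426    5]
 [   0  102  116  117  120  122  119  129  127  110    9    2]
 [  -3   82  108  112  126  117  119  112  115  106   13    0]
 [  -3  104  106  108  110  128  128  114  106   95   13   -3]
 [  -3   91   95   99  112  115  108  106  100   75    9    5]
 [   1   93   94   93   98   93  102   99   77    8    8    0]
 [   4   13   90   87   85   91   92   93   53 1426    4   -2]
 [   2   14    8   16   15    9   84   91   10   14    6   -2]
 [   9   13   17   15   17   14   18   12   15    8    2    0]
 [   0    0   -4    8   12   13   12   14   19   14    6    5]]
```

View pics/crop1.png

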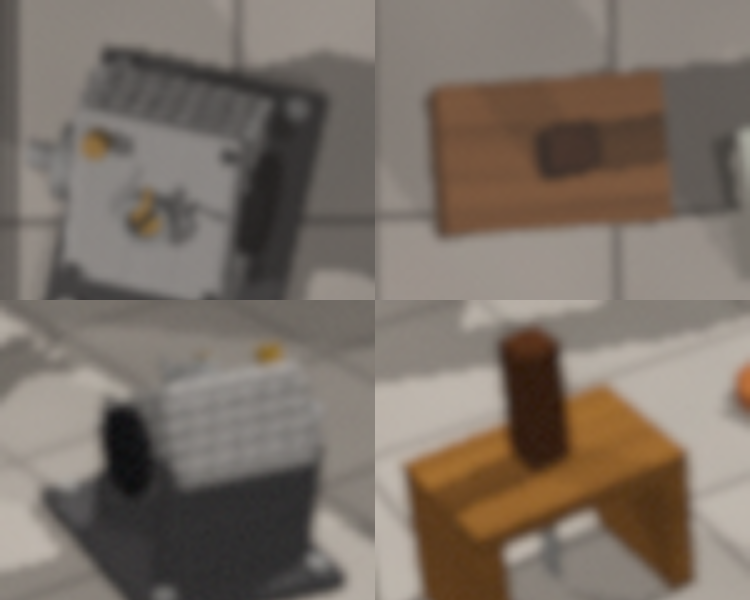

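The crop shows the round collar with its brass head at about (145,205), which is top pixel (219,221). A second brass fitting sits at (209,208). The driver's handle stands square in the wooden rest.

```bash
python3 - <<'E'
from h import *
ss=[snap("top") for _ in range(14)]
s=ss[0]; C=np.mean([x["pixels"].astype(float) for x in ss],0); D=np.array([x["depth"] for x in ss])
s["depth"]=np.median(D,0); s["pixels"]=C.clip(0,255).astype(np.uint8); pickle.dump(s,open("topavg.pkl","wb"))
big=cv2.resize(C[200:245,198:246].astype(np.float32),None,fx=12,fy=12,interpolation=cv2.INTER_CUBIC)
save("collar",(np.clip(big,0,255)*1.0).clip(0,255).astype(np.uint8))
# face plane by depth inside the face polygon, away from collar
poly=np.array([(207,204),(236,212),(231,238),(205,232)])
m=np.zeros((400,640),np.uint8); cv2.fillPoly(m,[poly],1); cv2.circle(m,(220,221),9,0,-1); cv2.circle(m,(210,208),5,0,-1)
ys,xs=np.nonzero(m); P=depthpts(s,np.c_[xs,ys])
k=np.ones(len(P),bool)
for _ in range(8):
    c=P[k].mean(0); n=np.linalg.svd(P[k]-c)[2][2]; n*=np.sign(n[2]); r=(P-c)@n; k=abs(r)<.005
print(k.sum(),len(k),c,n,"tilt",np.degrees(np.arccos(n[2])),"yaw",np.degrees(np.arctan2(-n[1],-n[0])),r[k].std())
# base outline: dark pixels & magneto footprint at z~.013
hs=cv2.cvtColor(s["pixels"],cv2.COLOR_RGB2HSV)
mm=np.zeros((400,640),bool); mm[185:258,192:262]=1
P2=depthpts(s,np.c_[np.tile(np.arange(640),400),np.repeat(np.arange(400),640)]).reshape(400,640,3)
mk=mm&(P2[...,2]>.008)&(P2[...,2]<.16)
cn=max(cv2.findContours(mk.astype(np.uint8),0,1)[0],key=cv2.contourArea)[:,0]
print("outline hull rect z=.012",cv2.minAreaRect(onplane(s,cn,.012)[:,:2].astype(np.float32)))
uv=[(219.5,221),(209,208.5)]
for h in(0,.012):
    d=pix2ray(s,uv)@s["R"]; o=-s["R"].T@s["t"]
    print(h,o+d*(((c+n*h-o)@n)/(d@n))[:,None])
E
```

```text
504 504 [0.49021514 0.19920645 0.10869008] [-0.52046207  0.1177018   0.84573371] tilt 32.24936730892728 yaw -12.743010404989494 0.0007315008272731305
outline hull rect z=.012 ((0.5012067556381226, 0.21376103162765503), (0.15937966108322144, 0.1602918654680252), 77.19954681396484)
0 [[0.4955241  0.20178547 0.11159827]
 [0.52717524 0.22605678 0.12769842]]
0.012 [[0.49504989 0.19924247 0.12584922]
 [0.52635775 0.22325054 0.14177475]]
```

View pics/collar.png

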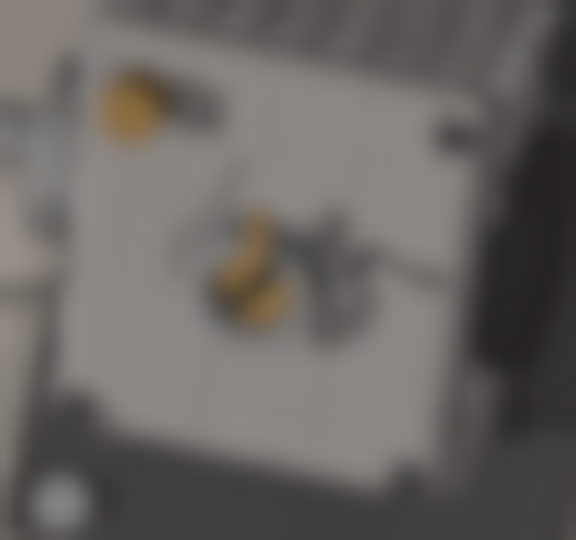

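The enlarged view shows the gold pointer at (258,225). The head is centred near (250,290), with the dark slot running from lower left to upper right between two gold lobes. Next I'll refine the slot, handle and head numbers and plan the first move.

```bash
cat >> h.py <<'E'
def plan(p0,R0,p1,R1):
    """tool-frame numbers for pose1 from pose0"""
    d=R0.T@(np.array(p1)-p0); r=Ro.from_matrix(R0.T@R1).as_rotvec()
    n=max(np.linalg.norm(d)/.0417,np.degrees(np.linalg.norm(r))/7.16)
    print("travel",(d/.8).round(4).tolist(),"turn",(r/np.pi).round(4).tolist(),"rows>=%.1f"%n)
def down(yaw): # tool down, tool y at yaw
    y=np.array([np.cos(yaw),np.sin(yaw),0]); z=np.array([0,0,-1.]); return np.c_[np.cross(y,z),y,z]
def cur():
    s=manip.sense(); return s,s["tcp_pos"],Ro.from_quat(s["tool_rot"]).as_matrix()
E
python3 - <<'E'
from h import *
s=pickle.load(open("topavg.pkl","rb")); b=pickle.load(open("scene0.pkl","rb"))
c=np.array([0.49021514,0.19920645,0.10869008]); n=np.array([-0.52046207,0.1177018,0.84573371])
up=np.array([0,0,1])-n*n[2]; up/=np.linalg.norm(up); lf=np.cross(n,up)
o=-s["R"].T@s["t"]
def onface(uv,h):
    d=pix2ray(s,uv)@s["R"]; return o+d*(((c+n*h-o)@n)/(d@n))[:,None]
ys,xs=np.mgrid[214:232,208:230]; uv=np.c_[xs.ravel(),ys.ravel()]
X=onface(uv,.008); img=s["pixels"][ys.ravel(),xs.ravel()].astype(float)
g=img[:,0]-img[:,2]; L=img.sum(1)/3
gm=g>35; W=X[gm]; print("gold pts",gm.sum())
c0=onface([[218.3,223.7]],.008)[0]
a=(X-c0)@up*1000; l=(X-c0)@lf*1000   # mm up-slope / left
print("gold (R-B) map"); print(g.reshape(ys.shape).astype(int)); print("L"); print(L.reshape(ys.shape).astype(int))
print("head guess",c0, "rim",onface([[218.3,223.7]],.012))
# handle top: both views
for nm,q,win in(("top",s,(slice(195,230),slice(355,395))),("scene",b,(slice(190,225),slice(255,280)))):
    P=depthpts(q,np.c_[np.tile(np.arange(640),400),np.repeat(np.arange(400),640)]).reshape(400,640,3)
    m=np.zeros((400,640),bool); m[win]=1; m&=(P[...,2]>.135)&(P[...,2]<.2)
    t=m&(P[...,2]>.150); print(nm,"top z",np.median(P[t][:,2]),t.sum(),"mid of top",(P[t].min(0)+P[t].max(0))/2, P[t].mean(0))
    if nm=="top":
        f=4; mm=cv2.resize(q["pixels"][195:230,355:395].astype(np.float32).mean(2),None,fx=f,fy=f,interpolation=cv2.INTER_CUBIC)
        cn=max(cv2.findContours(cv2.resize(m[195:230,355:395].astype(np.float32),None,fx=f,fy=f,interpolation=cv2.INTER_LINEAR).__gt__(.5).astype(np.uint8),0,1)[0],key=cv2.contourArea)[:,0]
        u=(cn+.5)/f-.5+[355,195]; print("rect",cv2.minAreaRect(onplane(q,u,.155)[:,:2].astype(np.float32)))
        print(P[196:226:3,358:392:2,2].__mul__(1000).astype(int))
_,p,R=cur()
plan(p,R,[.52,-.193,.23],down(0.03))
E
```

```text
gold pts 25
gold (R-B) map
[[ 6  7  7  7  6  7  6  7  6  6  6  6  6  7  6  7  7  7  6  7  6  7]
 [ 6  7  7  6  6  7  7  6  6  6  6  7  6  6  6  7  7  8  7  7  6  7]
 [ 7  7  7  6  6  6  6  6  5  6  9 10  9  7  6  7  7  7  7  6  7  7]
 [ 7  7  7  6  6  6  5  6  6  7 16 23 17  9  6  6  6  6  6  6  7  7]
 [ 7  6  6  6  6  6  6  5  5  9 24 37 26 10  6  5  5  5  6  6  6  6]
 [ 7  6  6  6  6  6  5  4  5 12 31 46 30 10  5  5  4  4  5  6  6  6]
 [ 6  6  6  6  5  5  4  4  7 17 37 47 30  9  3  3  3  5  5  5  5  6]
 [ 6  7  6  6  5  5  4  6 14 31 48 49 27  7  3  3  4  4  4  4  5  4]
 [ 6  7  6  6  6  6  6 11 29 48 54 44 23 12  7  4  3  4  4  4  5  5]
 [ 7  7  7  6  6  5  6 14 36 51 48 38 34 28 16  7  3  3  4  4  5  6]
 [ 7  7  7  7  6  6  5 11 26 37 39 46 53 44 22  8  4  4  4  4  5  6]
 [ 7  7  7  7  6  6  5  6 12 25 41 56 58 44 21  7  3  4  4  4  5  5]
 [ 7  7  7  7  7  6  5  4  7 19 36 46 42 27 12  5  4  5  5  4  5  5]
 [ 7  7  7  7  7  6  6  4  5 10 18 21 18 12  6  4  5  4  5  5  5  5]
 [ 7  7  7  7  6  7  6  6  5  5  7  6  7  5  5  6  5  5  5  6  6  6]
 [ 7  7  7  7  7  6  6  7  6  6  5  6 
[... 2370 characters left out ...]
 83  84  84]
 [ 84  85  83  86  84  84 152 153 154 154 154  85  85  86  85  84  84]
 [ 85  84  83  84  83 118 151 154 154 155 155  85  84  83  84  86  84]
 [ 83  83  84  85  84 109 150 154 155 154 154  86  84  86  85  85  85]
 [ 83  84  84  85  83  96 131 151 141  85  84  83  86  85  84  83  84]
 [ 85  83  85  86  84  86  84  86  85  86  85  84  85  85  84  84  84]
 [ 85  86  84  83  85  86  85  84  84  84  84  85  84  84  85  84  87]
 [ 83  84  86  86  85  85  86  84  84  85  85  86  85  83  85  85  85]]
scene top z 0.1533233750031205 68 mid of top [ 0.52220615 -0.19575041  0.15354763] [ 0.52419244 -0.19640446  0.15329594]
travel [-0.6925, -0.817, 0.0016] turn [0.0, -0.0, 0.3937] rows>=20.5
```

```bash
cat >> h.py <<'E'
def chain(p0,R0,p1,R1,k):
    rv=Ro.from_matrix(R0.T@R1).as_rotvec(); p0=np.array(p0);p1=np.array(p1)
    for i in range(k):
        A=R0@Ro.from_rotvec(rv*i/k).as_matrix(); B=R0@Ro.from_rotvec(rv*(i+1)/k).as_matrix()
        plan(p0+(p1-p0)*i/k,A,p0+(p1-p0)*(i+1)/k,B)
E
python3 - <<'E'
from h import *
_,p,R=cur(); chain(p,R,[.5208,-.193,.23],down(0.12),5)
E
```

```text
travel [-0.1387, -0.1633, 0.0003] turn [0.0, -0.0, 0.073] rows>=4.1
travel [-0.1722, -0.1275, 0.0003] turn [0.0, -0.0, 0.073] rows>=4.1
travel [-0.1967, -0.085, 0.0003] turn [0.0, -0.0, 0.073] rows>=4.1
travel [-0.2109, -0.0381, 0.0003] turn [0.0, -0.0, 0.073] rows>=4.1
travel [-0.214, 0.0109, 0.0003] turn [0.0, -0.0, 0.073] rows>=4.1
```

Emit:
{"name": "apply_moves", "arguments": {
  "claw": [1,1,1,1,1],
  "travel": [
    [-0.1387,-0.1633,0],
    [-0.1387,-0.1633,0],
    [-0.1387,-0.1633,0],
    [-0.1387,-0.1633,0],
    [-0.1387,-0.1633,0]
  ],
  "turn": [
    [0,0,0.073],
    [0,0,0.073],
    [0,0,0.073],
    [0,0,0.073],
    [0,0,0.073]
  ]
}}

```text
t: 1.22
tcp_pos: [0.2544, 0.4329, 0.231]
tool_rot: [0.265, 0.964, -0.003, -0.0]
force: [-0.9, -0.7, -0.0]
finger_gap: 0.999
gripper_force: 0.0
```

Emit:
{"name": "apply_moves", "arguments": {
  "claw": [1,1,1,1,1],
  "travel": [
    [-0.1722,-0.1275,0],
    [-0.1722,-0.1275,0],
    [-0.1722,-0.1275,0],
    [-0.1722,-0.1275,0],
    [-0.1722,-0.1275,0]
  ],
  "turn": [
    [0,0,0.073],
    [0,0,0.073],
    [0,0,0.073],
    [0,0,0.073],
    [0,0,0.073]
  ]
}}

```text
t: 1.63
tcp_pos: [0.3227, 0.2765, 0.2315]
tool_rot: [0.375, 0.927, -0.001, 0.001]
force: [-0.1, 0.3, -0.2]
finger_gap: 0.996
gripper_force: 0.0
```

Emit:
{"name": "apply_moves", "arguments": {
  "claw": [1,1,1,1,1],
  "travel": [
    [-0.1967,-0.085,0],
    [-0.1967,-0.085,0],
    [-0.1967,-0.085,0],
    [-0.1967,-0.085,0],
    [-0.1967,-0.085,0]
  ],
  "turn": [
    [0,0,0.073],
    [0,0,0.073],
    [0,0,0.073],
    [0,0,0.073],
    [0,0,0.073]
  ]
}}

```text
t: 2.05
tcp_pos: [0.3917, 0.1185, 0.232]
tool_rot: [0.479, 0.878, 0.0, 0.003]
force: [1.3, 0.1, 0.5]
finger_gap: 1.0
gripper_force: 0.0
```

Emit:
{"name": "apply_moves", "arguments": {
  "claw": [1,1,1,1,1],
  "travel": [
    [-0.2109,-0.0381,0],
    [-0.2109,-0.0381,0],
    [-0.2109,-0.0381,0],
    [-0.2109,-0.0381,0],
    [-0.2109,-0.0381,0]
  ],
  "turn": [
    [0,0,0.073],
    [0,0,0.073],
    [0,0,0.073],
    [0,0,0.073],
    [0,0,0.073]
  ]
}}

```text
t: 2.47
tcp_pos: [0.4594, -0.0404, 0.2321]
tool_rot: [0.575, 0.818, 0.0, 0.004]
force: [0.8, -0.3, -0.1]
finger_gap: 1.001
gripper_force: 0.0
```

Emit:
{"name": "apply_moves", "arguments": {
  "claw": [1,1,1,1,1],
  "travel": [
    [-0.214,0.0109,0],
    [-0.214,0.0109,0],
    [-0.214,0.0109,0],
    [-0.214,0.0109,0],
    [-0.214,0.0109,0]
  ],
  "turn": [
    [0,0,0.073],
    [0,0,0.073],
    [0,0,0.073],
    [0,0,0.073],
    [0,0,0.073]
  ]
}}

```text
t: 2.88
tcp_pos: [0.5256, -0.199, 0.2318]
tool_rot: [0.665, 0.747, 0.0, 0.004]
force: [0.5, -0.4, 0.2]
finger_gap: 0.998
gripper_force: 0.0
```

```bash
python3 - <<'E'
from h import *
s,p,R=cur(); print(p,s["qd"].round(3),s["q"].round(3))
plan(p,R,[.5208,-.193,.2],down(0.12)); plan(p,R,[.5208,-.193,.106],down(0.12))
E
```

```text
[ 0.52563233 -0.1989785   0.23180755] [-0.005  0.012  0.009  0.048  0.089 -0.015] [-5.600e-01  4.390e-01  1.598e+00 -1.000e-03  1.097e+00 -6.760e-01]
travel [0.0084, -0.0053, 0.0397] turn [0.0018, 0.002, -0.0011] rows>=0.8
travel [0.0091, -0.006, 0.1572] turn [0.0018, 0.002, -0.0011] rows>=3.0
```

Emit:
{"name": "apply_moves", "arguments": {
  "claw": [1,1,1,1],
  "travel": [
    [0.0084,-0.0053,0.0397],
    [0.0084,-0.0053,0.0397],
    [0.0084,-0.0053,0.0397],
    [0.0084,-0.0053,0.0397]
  ],
  "turn": [
    [0.0018,0.002,-0.0011],
    [0.0018,0.002,-0.0011],
    [0.0018,0.002,-0.0011],
    [0.0018,0.002,-0.0011]
  ]
}}

```text
t: 3.22
tcp_pos: [0.5163, -0.1856, 0.2]
tool_rot: [0.662, 0.75, 0.0, -0.004]
force: [0.8, -0.5, 0.1]
finger_gap: 0.999
gripper_force: 0.0
```

```bash
python3 - <<'E'
from h import *
s,p,R=cur(); print(p,s["qd"].round(3))
plan(p,R,[.5208,-.193,.106],down(0.12))
E
```

```text
[ 0.51631576 -0.18557953  0.20000972] [ 0.001 -0.016 -0.018 -0.001 -0.007 -0.005]
travel [-0.0107, 0.0051, 0.1174] turn [-0.0018, -0.0021, 0.0016] rows>=2.3
```

Emit:
{"name": "apply_moves", "arguments": {
  "claw": [1,1,1,1,1],
  "travel": [
    [-0.0095,0.0053,0.03],
    [-0.0095,0.0053,0.06],
    [-0.0095,0.0053,0.09],
    [-0.0095,0.0053,0.1175],
    [-0.0095,0.0053,0.1175]
  ],
  "turn": [
    [-0.0018,-0.002,0.0011],
    [-0.0018,-0.002,0.0011],
    [-0.0018,-0.002,0.0011],
    [-0.0018,-0.002,0.0011],
    [-0.0018,-0.002,0.0011]
  ]
}}

```text
t: 3.63
tcp_pos: [0.5191, -0.1915, 0.1033]
tool_rot: [0.663, 0.749, -0.0, -0.003]
force: [-0.7, 0.7, -0.4]
finger_gap: 1.0
gripper_force: 0.0
```

Emit:
{"name": "apply_moves", "arguments": {
  "claw": [1,1,1,1],
  "travel": [
    [0,0,0],
    [0,0,0],
    [0,0,0],
    [0,0,0]
  ],
  "turn": [
    [0,0,0],
    [0,0,0],
    [0,0,0],
    [0,0,0]
  ]
}}

```text
t: 3.97
tcp_pos: [0.5217, -0.1938, 0.1073]
tool_rot: [0.663, 0.748, 0.0, 0.002]
force: [-0.1, -0.2, 0.5]
finger_gap: 1.0
gripper_force: 0.0
```

```bash
python3 - <<'E'
from h import *
s,p,R=cur(); print(p,s["qd"].round(3),s["force"])
plan(p,R,[.5208,-.193,.106],down(0.12))
s=snap("top"); b=snap("scene")
A=cv2.resize(s["pixels"][175:245,330:420],None,fx=4.4,fy=4.4,interpolation=2); B=cv2.resize(b["pixels"][165:265,225:315],None,fx=4.4,fy=4.4,interpolation=2)
h=min(len(A),len(B)); save("grasp",np.hstack([A[:h],B[-h:]]))
E
```

```text
[ 0.52167599 -0.19378576  0.10728929] [-0.001  0.005  0.007 -0.    -0.003 -0.   ] [-0.05516985 -0.22507654  0.46276849]
travel [0.0011, -0.001, 0.0016] turn [0.0009, 0.0007, 0.0002] rows>=0.0
```

View pics/grasp.png

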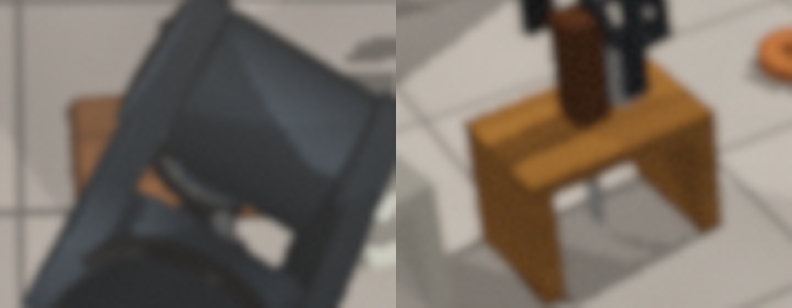

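The picture shows the fingers straddling the handle at (580,65), so I'll close the gripper and lift.

Emit:
{"name": "apply_moves", "arguments": {
  "claw": [-1,-1,-1,-1,-1],
  "travel": [
    [0,0,0],
    [0,0,0],
    [0,0,0],
    [0,0,0],
    [0,0,0]
  ],
  "turn": [
    [0,0,0],
    [0,0,0],
    [0,0,0],
    [0,0,0],
    [0,0,0]
  ],
  "newtons": 90
}}

```text
t: 4.48
tcp_pos: [0.5205, -0.1933, 0.1055]
tool_rot: [0.663, 0.748, -0.0, -0.0]
force: [1.0, 0.2, 7.7]
finger_gap: 0.305
gripper_force: 19.4
```

Emit:
{"name": "apply_moves", "arguments": {
  "claw": [-1,-1,-1,-1,-1],
  "travel": [
    [0,0,0],
    [0,0,0],
    [0,0,0],
    [0,0,0],
    [0,0,0]
  ],
  "turn": [
    [0,0,0],
    [0,0,0],
    [0,0,0],
    [0,0,0],
    [0,0,0]
  ]
}}

```text
t: 4.9
tcp_pos: [0.5207, -0.1934, 0.1056]
tool_rot: [0.663, 0.748, 0.0, 0.0]
force: [0.2, -0.2, 1.9]
finger_gap: 0.296
gripper_force: 88.2
```

```bash
python3 - <<'E'
from h import *
s,p,R=cur(); print(s); np.savez("grasp.npz",p=p,R=R)
E
```

```text
{'t': 4.9, 'q': array([-5.56801586e-01,  6.13945338e-01,  1.71667683e+00,  1.78980149e-05,
        8.10467388e-01, -6.77112725e-01]), 'qd': array([-0.00017982,  0.00021945,  0.00219752,  0.00102838,  0.00051302,
        0.00170994]), 'tau': array([ 9.85256571e-03, -4.05851984e+01, -1.09984624e+01, -1.01795403e-02,
        5.66428970e-02, -1.14564704e-03]), 'tcp_pos': array([ 0.52071869, -0.19339454,  0.1056018 ]), 'tool_rot': array([6.63321598e-01, 7.48334414e-01, 4.85656449e-05, 2.46903104e-04]), 'force': array([ 0.24358127, -0.21073392,  1.89565528]), 'ft_torque': array([ 0.04682358, -0.00537357, -0.03397264]), 'gripper_force': 88.17624092102051, 'finger_gap': 0.2961884974693828}
```

Emit:
{"name": "apply_moves", "arguments": {
  "claw": [-1,-1,-1,-1,-1],
  "travel": [
    [0,0,-0.05],
    [0,0,-0.1],
    [0,0,-0.15],
    [0,0,-0.2],
    [0,0,-0.2]
  ],
  "turn": [
    [0,0,0],
    [0,0,0],
    [0,0,0],
    [0,0,0],
    [0,0,0]
  ]
}}

```text
t: 5.32
tcp_pos: [0.5246, -0.1956, 0.2732]
tool_rot: [0.663, 0.748, 0.001, 0.008]
force: [0.8, -1.5, -0.3]
finger_gap: 0.291
gripper_force: 116.4
```

Emit:
{"name": "apply_moves", "arguments": {
  "claw": [-1,-1,-1],
  "travel": [
    [0,0,0],
    [0,0,0],
    [0,0,0]
  ],
  "turn": [
    [0,0,0],
    [0,0,0],
    [0,0,0]
  ]
}}

```text
t: 5.57
tcp_pos: [0.5192, -0.1925, 0.2635]
tool_rot: [0.663, 0.748, -0.0, -0.002]
force: [0.0, -0.7, -0.8]
finger_gap: 0.29
gripper_force: 116.4
```

```bash
python3 - <<'E'
from h import *
s,p,R=cur(); print(p,s["force"],s["finger_gap"])
b=snap("scene"); tip=p+R[:,2]*.0956; u=proj(b,tip)[0]; print("tip px",u)
d=tip-(-b["R"].T@b["t"]); print("view yaw",np.degrees(np.arctan2(d[1],d[0])),"tool y yaw",np.degrees(np.arctan2(R[1,1],R[0,1])))
x,y=int(u[0]),int(u[1]); save("blade",cv2.resize(b["pixels"][y-45:y+12,x-30:x+30],None,fx=9,fy=9,interpolation=2))
E
```

```text
[ 0.51915874 -0.19246108  0.26350922] [ 0.02194818 -0.68749533 -0.80770183] 0.28955011525120605
tip px [265.6519638  192.00664712]
view yaw 156.67682382227494 tool y yaw 6.893455052690746
```

View pics/blade.png

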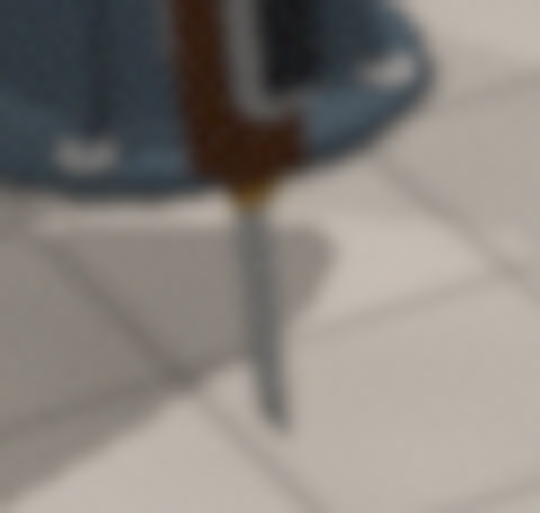

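The picture shows the shaft at (260,300) with its tip at (275,425). The tip is narrower than the shaft, so the blade's width runs along the tool's y axis.

```bash
cat >> h.py <<'E'
def facepose():
    s=pickle.load(open("topavg.pkl","rb")); c=np.array([0.49021514,0.19920645,0.10869008])
    t,y=.56,np.radians(-12.75); n=np.array([-np.sin(t)*np.cos(y),-np.sin(t)*np.sin(y),np.cos(t)])
    o=-s["R"].T@s["t"]; d=(pix2ray(s,[[218.6,223.6]])@s["R"])[0]; a=c+n*.008
    head=o+d*((a-o)@n)/(d@n); up=np.array([0,0,1])-n*n[2]; up/=np.linalg.norm(up)
    return head+n*.004,n,up,np.cross(n,up)
def slotR(ang):  # tool z into face, tool y at angle ang (about n) from up-slope
    _,n,up,lf=facepose(); y=np.cos(ang)*up+np.sin(ang)*lf; return np.c_[np.cross(y,-n),y,-n]
LT=.0956
def tcpfor(dist,dx=0,dl=0): # tip at dist out from rim along n
    r,n,up,lf=facepose(); return r+n*(dist+LT)+up*dx+lf*dl
E
python3 - <<'E'
from h import *
g=np.load("grasp.npz"); p=g["p"]+[0,0,.16]; R=down(.1198)
print(facepose())
print(tcpfor(.05)); chain(p,R,tcpfor(.05),slotR(-.62),3)
print(R-g["R"])
E
```

```text
(array([0.48662103, 0.20363436, 0.12004303]), array([-0.51808838,  0.11723143,  0.84725511]), array([ 0.82636377, -0.18698703,  0.5311862 ]), array([0.22069744, 0.97534232, 0.        ]))
[0.41118736 0.22070326 0.24340337]
travel [0.1768, -0.0247, 0.0092] turn [-0.0611, 0.0085, 0.0993] rows>=3.4
travel [0.1602, -0.0791, 0.0037] turn [-0.0611, 0.0085, 0.0993] rows>=3.4
travel [0.1283, -0.1239, -0.0121] turn [-0.0611, 0.0085, 0.0993] rows>=3.4
[[ 4.95151473e-04  5.98246846e-05 -4.33961462e-04]
 [ 5.97767206e-05 -4.95268678e-04  2.54865636e-04]
 [ 3.05102897e-04 -4.00239010e-04 -1.26639529e-07]]
```

Emit:
{"name": "apply_moves", "arguments": {
  "claw": [-1,-1,-1,-1,-1],
  "travel": [
    [0.0442,-0.0062,0.0023],
    [0.0884,-0.0124,0.0046],
    [0.1326,-0.0185,0.0069],
    [0.1768,-0.0247,0.0092],
    [0.1768,-0.0247,0.0092]
  ],
  "turn": [
    [-0.0153,0.0021,0.0248],
    [-0.0306,0.0043,0.0497],
    [-0.0458,0.0064,0.0745],
    [-0.0611,0.0085,0.0993],
    [-0.0611,0.0085,0.0993]
  ]
}}

```text
t: 6.03
tcp_pos: [0.4758, -0.0482, 0.2544]
tool_rot: [0.768, 0.633, 0.078, 0.046]
force: [-1.0, 0.7, -0.8]
finger_gap: 0.291
gripper_force: 116.4
```

Emit:
{"name": "apply_moves", "arguments": {
  "claw": [-1,-1,-1,-1,-1],
  "travel": [
    [0.04,-0.0198,0.0009],
    [0.0801,-0.0396,0.0018],
    [0.1202,-0.0593,0.0028],
    [0.1602,-0.0791,0.0037],
    [0.1602,-0.0791,0.0037]
  ],
  "turn": [
    [-0.0153,0.0021,0.0248],
    [-0.0306,0.0043,0.0497],
    [-0.0458,0.0064,0.0745],
    [-0.0611,0.0085,0.0993],
    [-0.0611,0.0085,0.0993]
  ]
}}

```text
t: 6.45
tcp_pos: [0.4428, 0.0855, 0.2482]
tool_rot: [0.848, 0.497, 0.155, 0.103]
force: [0.2, -0.9, -1.1]
finger_gap: 0.291
gripper_force: 116.3
```

Emit:
{"name": "apply_moves", "arguments": {
  "claw": [-1,-1,-1,-1,-1],
  "travel": [
    [0.0321,-0.031,-0.003],
    [0.0641,-0.062,-0.0061],
    [0.0962,-0.0929,-0.0091],
    [0.1283,-0.1239,-0.0121],
    [0.1283,-0.1239,-0.0121]
  ],
  "turn": [
    [-0.0153,0.0021,0.0248],
    [-0.0306,0.0043,0.0497],
    [-0.0458,0.0064,0.0745],
    [-0.0611,0.0085,0.0993],
    [-0.0611,0.0085,0.0993]
  ]
}}

```text
t: 6.87
tcp_pos: [0.4248, 0.1572, 0.2431]
tool_rot: [0.886, 0.397, 0.193, 0.141]
force: [0.0, -0.2, -1.8]
finger_gap: 0.288
gripper_force: 116.4
```

Emit:
{"name": "apply_moves", "arguments": {
  "claw": [-1,-1,-1,-1,-1],
  "travel": [
    [0,0,0],
    [0,0,0],
    [0,0,0],
    [0,0,0],
    [0,0,0]
  ],
  "turn": [
    [0,0,0],
    [0,0,0],
    [0,0,0],
    [0,0,0],
    [0,0,0]
  ]
}}

```text
t: 7.28
tcp_pos: [0.4264, 0.156, 0.2444]
tool_rot: [0.886, 0.397, 0.194, 0.141]
force: [-0.0, 0.5, -0.9]
finger_gap: 0.291
gripper_force: 116.4
```

```bash
python3 - <<'E'
from h import *
s,p,R=cur(); print(s["t"],p,p-tcpfor(.05),s["q"].round(3),s["force"],s["ft_torque"]); 
plan(p,R,tcpfor(.05),slotR(-.62))
tip=p+R[:,2]*LT
b=snap("scene"); a=snap("top"); ims=[]
for q in(b,a):
    u=proj(q,tip)[0]; print("tip px",u, proj(q,facepose()[0])); x,y=u.astype(int); ims.append(cv2.resize(q["pixels"][y-30:y+30,x-30:x+35],None,fx=6,fy=6,interpolation=2))
save("pre",np.hstack(ims))
E
```

```text
7.2833 [0.42637168 0.15600679 0.24440958] [ 0.01518432 -0.06469647  0.00100621] [ 0.236  0.186  2.11  -0.478  0.446  1.356] [-0.00821514  0.52513622 -0.90333   ] [ 0.13639131  0.33873314 -0.01945483]
travel [0.0495, -0.065, -0.0152] turn [-0.0217, 0.0106, 0.0358] rows>=1.6
tip px [365.28998898 152.37781311] [[383.51605987 161.90267789]]
tip px [238.00907943 230.47701232] [[218.17575864 224.37523227]]
```

View pics/pre.png

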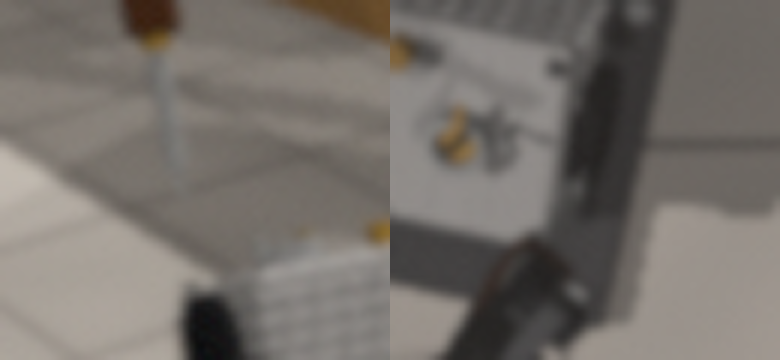

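The scene crop shows the tip near (180,185) and well clear. The speed limit cut the move short, so I'll go on.

Emit:
{"name": "apply_moves", "arguments": {
  "claw": [-1,-1,-1,-1,-1],
  "travel": [
    [0.0495,-0.065,-0.0152],
    [0.0495,-0.065,-0.0152],
    [0.0495,-0.065,-0.0152],
    [0.0495,-0.065,-0.0152],
    [0.0495,-0.065,-0.0152]
  ],
  "turn": [
    [-0.0217,0.0106,0.0358],
    [-0.0217,0.0106,0.0358],
    [-0.0217,0.0106,0.0358],
    [-0.0217,0.0106,0.0358],
    [-0.0217,0.0106,0.0358]
  ]
}}

```text
t: 7.8
tcp_pos: [0.4104, 0.223, 0.2434]
tool_rot: [0.897, 0.344, 0.231, 0.152]
force: [-0.5, 0.4, -1.4]
finger_gap: 0.288
gripper_force: 116.4
```

Emit:
{"name": "apply_moves", "arguments": {
  "claw": [-1,-1,-1,-1,-1],
  "travel": [
    [0,0,0],
    [0,0,0],
    [0,0,0],
    [0,0,0],
    [0,0,0]
  ],
  "turn": [
    [0,0,0],
    [0,0,0],
    [0,0,0],
    [0,0,0],
    [0,0,0]
  ]
}}

```text
t: 8.22
tcp_pos: [0.411, 0.2208, 0.2435]
tool_rot: [0.898, 0.342, 0.23, 0.153]
force: [0.2, -0.6, -1.3]
finger_gap: 0.29
gripper_force: 116.4
```

```bash
python3 - <<'E'
from h import *
s,p,R=cur(); print(s["t"],p-tcpfor(.05),s["q"].round(3),s["qd"].round(3),s["force"],s["ft_torque"]); 
plan(p,R,tcpfor(.05),slotR(-.62))
E
```

```text
8.2167 [-0.00020395  0.00010548  0.00013695] [ 0.471  0.236  2.088 -0.787  0.5    1.955] [ 0.003  0.001 -0.    -0.001 -0.001  0.003] [ 0.2489352  -0.60195688 -1.30911007] [ 0.05666385  0.36010289 -0.00607066]
travel [0.0, 0.0002, 0.0003] turn [0.0, -0.0001, -0.0001] rows>=0.0
```

Another radian clockwise would put joint 6 past its limit. The blade is symmetric, so I'll turn the tool back half a turn.

Emit:
{"name": "apply_moves", "arguments": {
  "claw": [-1,-1,-1,-1,-1],
  "travel": [
    [0,0,0],
    [0,0,0],
    [0,0,0],
    [0,0,0],
    [0,0,0]
  ],
  "turn": [
    [0,0,-0.0333],
    [0,0,-0.0667],
    [0,0,-0.1],
    [0,0,-0.1333],
    [0,0,-0.1667]
  ]
}}

```text
t: 8.63
tcp_pos: [0.4109, 0.2211, 0.2435]
tool_rot: [0.777, 0.565, 0.182, 0.208]
force: [-0.7, 0.7, -1.7]
finger_gap: 0.289
gripper_force: 116.4
```

Emit:
{"name": "apply_moves", "arguments": {
  "claw": [-1,-1,-1,-1,-1],
  "travel": [
    [0,0,0],
    [0,0,0],
    [0,0,0],
    [0,0,0],
    [0,0,0]
  ],
  "turn": [
    [0,0,-0.0333],
    [0,0,-0.0667],
    [0,0,-0.1],
    [0,0,-0.1333],
    [0,0,-0.1667]
  ]
}}

```text
t: 9.05
tcp_pos: [0.4109, 0.2211, 0.2435]
tool_rot: [0.604, 0.747, 0.122, 0.248]
force: [0.3, 0.4, -1.5]
finger_gap: 0.289
gripper_force: 116.4
```

Emit:
{"name": "apply_moves", "arguments": {
  "claw": [-1,-1,-1,-1,-1],
  "travel": [
    [0,0,0],
    [0,0,0],
    [0,0,0],
    [0,0,0],
    [0,0,0]
  ],
  "turn": [
    [0,0,-0.0333],
    [0,0,-0.0667],
    [0,0,-0.1],
    [0,0,-0.1333],
    [0,0,-0.1667]
  ]
}}

```text
t: 9.47
tcp_pos: [0.4109, 0.2211, 0.2435]
tool_rot: [0.39, 0.878, 0.054, 0.271]
force: [0.5, 0.6, -1.3]
finger_gap: 0.29
gripper_force: 116.4
```

Emit:
{"name": "apply_moves", "arguments": {
  "claw": [-1,-1,-1,-1,-1],
  "travel": [
    [0,0,0],
    [0,0,0],
    [0,0,0],
    [0,0,0],
    [0,0,0]
  ],
  "turn": [
    [0,0,-0.0333],
    [0,0,-0.0667],
    [0,0,-0.1],
    [0,0,-0.1333],
    [0,0,-0.1667]
  ]
}}

```text
t: 9.88
tcp_pos: [0.4109, 0.2211, 0.2435]
tool_rot: [0.15, 0.949, -0.018, 0.276]
force: [0.9, 0.1, -1.1]
finger_gap: 0.288
gripper_force: 116.4
```

Emit:
{"name": "apply_moves", "arguments": {
  "claw": [-1,-1,-1,-1,-1],
  "travel": [
    [0,0,0],
    [0,0,0],
    [0,0,0],
    [0,0,0],
    [0,0,0]
  ],
  "turn": [
    [0,0,-0.0333],
    [0,0,-0.0667],
    [0,0,-0.1],
    [0,0,-0.1333],
    [0,0,-0.1667]
  ]
}}

```text
t: 10.3
tcp_pos: [0.4109, 0.2211, 0.2435]
tool_rot: [-0.101, 0.956, -0.089, 0.262]
force: [0.1, 0.1, -1.2]
finger_gap: 0.291
gripper_force: 116.4
```

Emit:
{"name": "apply_moves", "arguments": {
  "claw": [-1,-1,-1,-1,-1],
  "travel": [
    [0,0,0],
    [0,0,0],
    [0,0,0],
    [0,0,0],
    [0,0,0]
  ],
  "turn": [
    [0,0,-0.0333],
    [0,0,-0.0667],
    [0,0,-0.1],
    [0,0,-0.1333],
    [0,0,-0.1667]
  ]
}}

```text
t: 10.72
tcp_pos: [0.4109, 0.2211, 0.2435]
tool_rot: [-0.345, 0.897, -0.153, 0.23]
force: [0.0, -0.3, -1.5]
finger_gap: 0.293
gripper_force: 116.4
```

Emit:
{"name": "apply_moves", "arguments": {
  "claw": [-1,-1,-1,-1],
  "travel": [
    [0,0,0],
    [0,0,0],
    [0,0,0],
    [0,0,0]
  ],
  "turn": [
    [0,0,0],
    [0,0,0],
    [0,0,0],
    [0,0,0]
  ]
}}

```text
t: 11.05
tcp_pos: [0.4107, 0.2214, 0.2435]
tool_rot: [-0.342, 0.898, -0.153, 0.231]
force: [-0.1, 0.1, -0.5]
finger_gap: 0.289
gripper_force: 116.4
```

```bash
python3 - <<'E'
from h import *
s,p,R=cur(); print(s["t"],p-tcpfor(.05),s["q"].round(3),s["force"],s["ft_torque"]); 
plan(p,R,tcpfor(.05),slotR(-.62+np.pi))
tip=p+R[:,2]*LT
b=[snap("scene") for _ in range(4)]; im=np.mean([x["pixels"].astype(float) for x in b],0).astype(np.uint8); b=b[0]
u=proj(b,tip)[0]; print("expected tip px",u)
x,y=u.astype(int); save("tipA",cv2.resize(im[y-30:y+20,x-30:x+30],None,fx=10,fy=10,interpolation=2)); print(x-30,y-30)
pickle.dump((b,im,p,R),open("pre.pkl","wb"))
E
```

```text
11.05 [-4.43090057e-04  6.93139776e-04  7.61219925e-05] [ 0.472  0.236  2.088 -0.787  0.5   -1.185] [-0.0751207   0.14371914 -0.54929109] [0.12480485 0.37472219 0.00655781]
travel [0.0003, -0.0009, 0.0005] turn [0.0001, 0.0003, -0.0001] rows>=0.0
expected tip px [380.42941813 144.97047888]
350 114
```

View pics/tipA.png

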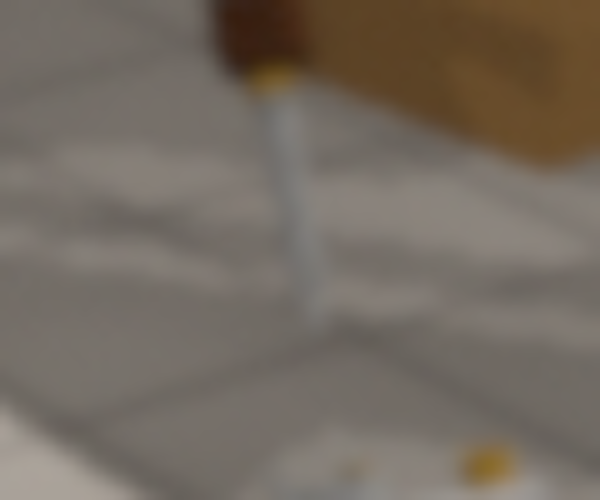

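The shaft shows at (290,190) and its tip at (317,325), close to the predicted (304,310). I'll compare the shaft axis with the prediction in both pictures to get any offset of the tip in the grip.

```bash
python3 - <<'E'
from h import *
b,im,p,R=pickle.load(open("pre.pkl","rb"))
def axis(img,x0,y0,f,p,R,lab):
    g=cv2.cvtColor(img,cv2.COLOR_RGB2LAB).astype(float); g=g[...,0]
    out=[]
    for d in np.arange(.035,.078,.003):
        u=proj(b,p+R[:,2]*(d+.0956-.0956))[0]; cx=(u[0]-x0+.5)*f-.5; cy=(u[1]-y0+.5)*f-.5
        row=cv2.GaussianBlur(g[int(cy)-3:int(cy)+4].mean(0)[None],(0,0),3)[0]; gr=np.gradient(row)
        lo=int(cx-45);hi=int(cx+45); seg=gr[lo:hi]; a,c=np.argmax(seg),np.argmin(seg)
        out.append([d,((a+c)/2+lo-cx)/f,abs(a-c)/f])
    print(lab); print(np.round(out,2).T.tolist())
A=cv2.cvtColor(cv2.imread("pics/tipA.png"),cv2.COLOR_BGR2RGB); axis(A,350,114,10,p,R,"now")
B=cv2.cvtColor(cv2.imread("pics/blade.png"),cv2.COLOR_BGR2RGB)
axis(B,265-30,192-45,9,np.array([0.51915874,-0.19246108,0.26350922]),np.load("grasp.npz")["R"],"lift (tilt approx)")
E
```

```text
now
[[0.04, 0.04, 0.04, 0.04, 0.05, 0.05, 0.05, 0.06, 0.06, 0.06, 0.07, 0.07, 0.07, 0.07, 0.08], [1.79, 1.75, 1.5, 1.51, 1.52, 1.87, 1.63, -0.77, -0.51, -0.66, -0.15, -0.34, -0.79, 1.27, 1.22], [2.7, 2.8, 2.7, 2.9, 2.9, 3.0, 2.7, 1.9, 2.6, 2.7, 2.5, 2.3, 2.2, 2.9, 3.0]]
lift (tilt approx)
[[0.04, 0.04, 0.04, 0.04, 0.05, 0.05, 0.05, 0.06, 0.06, 0.06, 0.07, 0.07, 0.07, 0.07, 0.08], [-1.14, -0.98, -0.87, -0.83, -0.83, -1.01, -0.96, -1.07, 1.03, 0.92, -0.81, -0.87, -0.76, -1.04, -0.99], [3.89, 3.33, 4.0, 4.33, 4.33, 3.78, 3.89, 4.11, 7.67, 7.89, 4.44, 4.56, 4.11, 4.44, 3.89]]
```

```bash
python3 - <<'E'
from h import *
b,im,p,R=pickle.load(open("pre.pkl","rb")); a=pickle.load(open("topavg.pkl","rb")); b0=pickle.load(open("scene0.pkl","rb"))
def gold(img,x0,x1,y0,y1):
    g=img[y0:y1,x0:x1].astype(float); g=g[...,0]-g[...,2]; g=np.clip(g-g.max()*.45,0,None); ys,xs=np.mgrid[y0:y1,x0:x1]
    return np.array([(g*xs).sum(),(g*ys).sum()])/g.sum()
def tri(s1,u1,s2,u2,lab):
    o1,o2=[-s["R"].T@s["t"] for s in(s1,s2)]; d1=(pix2ray(s1,u1)@s1["R"])[0]; d2=(pix2ray(s2,u2)@s2["R"])[0]
    t=np.linalg.lstsq(np.c_[d1,-d2],o2-o1,rcond=None)[0]; A=o1+t[0]*d1;B=o2+t[1]*d2
    print(lab,u1,u2,"top pt",A.round(4),"scene-top mm",((B-A)*1000).round(1))
tri(a,gold(a["pixels"],203,214,203,214),b,gold(im,392,406,154,166),"knob")
# handle axis line: dark brown mask centroid of the top outline in both
def cen(s,img,x0,x1,y0,y1,zlo):
    P=depthpts(s,np.c_[np.tile(np.arange(640),400),np.repeat(np.arange(400),640)]).reshape(400,640,3)[...,2]
    m=np.zeros((400,640),bool); m[y0:y1,x0:x1]=1; m&=(P>zlo)&(P<.2); ys,xs=np.nonzero(m); return np.array([xs.mean(),ys.mean()]),m
u,m=cen(a,0,360,390,198,222,.149); v,m2=cen(b0,0,255,282,190,212,.150)
print(m.sum(),m2.sum()); tri(a,u,b0,v,"handle top")
# scene shaft/handle side edges: central column of the handle vs expected
for y in range(200,214,2):
    r=b0["pixels"][y,255:282].astype(int); d=np.nonzero(r.sum(1)<200)[0]; print(y,255+d.min(),255+d.max(),end="; ")
print(proj(b0,[[.5207,-.1934,z] for z in(.154,.135,.12,.1)]))
E
```

```text
knob [208.35645229 208.80432955] [398.49516539 160.10534351] top pt [0.5259 0.226  0.136 ] scene-top mm [-0.5 -0.6 -0.2]
92 68
handle top [374.27173913 208.82608696] [265.63235294 198.69117647] top pt [ 0.5209 -0.1941  0.1507] scene-top mm [-0.4 -0.8  0.1]
200 260 270; 202 261 270; 204 261 271; 206 261 271; 208 262 271; 210 262 272; 212 262 272; [[266.0838351  197.42486541]
 [266.77462834 204.04185779]
 [267.31004535 209.16991244]
 [268.01067128 215.87947517]]
```

```bash
cat >> h.py <<'E'
EX=-.0032
def pose(ang,dist,up=0,lf=0,ex=None):
    """blade at ang from up-slope (tool flipped by pi), tip dist out from rim, offset up/lf from the estimated head axis"""
    ex=EX if ex is None else ex
    r,n,u,l=facepose(); R=slotR(ang+np.pi); return r+n*(dist+LT)+u*(up-.0006)+l*(lf-.0015)-R[:,0]*ex,R
def go(a,b): plan(a[0],a[1],b[0],b[1])
E
python3 - <<'E'
from h import *
go((tcpfor(.05),slotR(-.62+np.pi)),pose(-.62,.02))
go(pose(-.62,.02),pose(-.62,.006))
E
```

```text
travel [0.006, -0.0005, 0.0375] turn [0.0, 0.0, 0.0] rows>=0.7
travel [0.0, 0.0, 0.0175] turn [0.0, 0.0, 0.0] rows>=0.3
```

Emit:
{"name": "apply_moves", "arguments": {
  "claw": [-1,-1,-1,-1,-1],
  "travel": [
    [0.003,0,0.019],
    [0.006,-0.0005,0.0375],
    [0.006,-0.0005,0.0375],
    [0.006,-0.0005,0.0375],
    [0.006,-0.0005,0.0375]
  ],
  "turn": [
    [0,0,0],
    [0,0,0],
    [0,0,0],
    [0,0,0],
    [0,0,0]
  ]
}}

```text
t: 11.67
tcp_pos: [0.4233, 0.2146, 0.217]
tool_rot: [-0.343, 0.898, -0.153, 0.23]
force: [-0.3, -0.0, -0.2]
finger_gap: 0.288
gripper_force: 116.4
```

```bash
python3 - <<'E'
from h import *
s,p,R=cur(); t=pose(-.62,.02); print(s["t"],s["q"].round(2),"force",s["force"],s["ft_torque"],"err mm",((p-t[0])@R*1000).round(2),(Ro.from_matrix(R.T@t[1]).as_rotvec()).round(4))
b=[snap("scene") for _ in range(4)]; im=np.mean([x["pixels"].astype(float) for x in b],0).astype(np.uint8); b=b[0]
r,n,u,l=facepose(); tip=p+R[:,2]*LT+R[:,0]*EX; x,y=proj(b,r)[0].astype(int); x0,y0=x-25,y-28
def c(X): return ((proj(b,X)-[x0,y0]+.5)*12-.5).round(0).tolist()
print("rim centre",c(r),"tip",c(tip),"shaft@.05",c(tip-R[:,2]*.05),"shaft@.03",c(tip-R[:,2]*.03))
save("tipB",cv2.resize(im[y0:y0+45,x0:x0+50],None,fx=12,fy=12,interpolation=2))
E
```

```text
11.6667 [ 0.44  0.3   2.11 -0.91  0.42 -1.08] force [-0.32990935 -0.01913612 -0.24822974] [0.03084575 0.34938155 0.02458179] err mm [-0.41  0.78 -0.63] [0.0004 0.0011 0.0012]
rim centre [[312.0, 352.0]] tip [[292.0, 270.0]] shaft@.05 [[253.0, 69.0]] shaft@.03 [[269.0, 149.0]]
```

View pics/tipB.png

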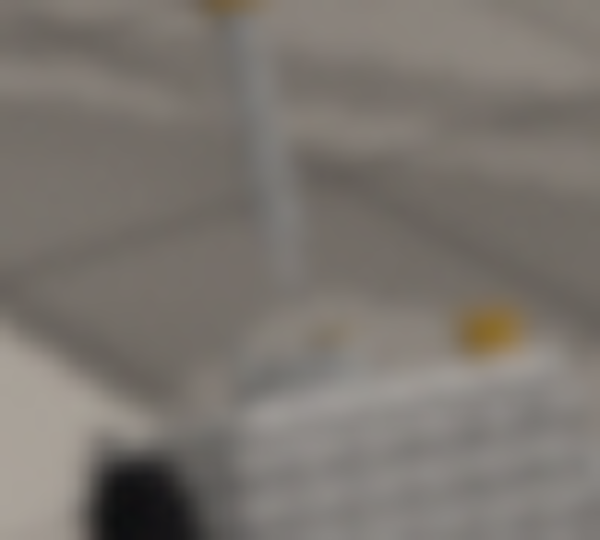

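The shaft runs from (249,69) to its tip at (288,282) and now matches the prediction within a quarter pixel. It points at the collar, near (309,352). I'll go down gently.

Emit:
{"name": "apply_moves", "arguments": {
  "claw": [-1,-1,-1,-1,-1],
  "travel": [
    [0,0,0.005],
    [0,0,0.01],
    [0,0,0.015],
    [0,0,0.02],
    [0,0,0.02]
  ],
  "turn": [
    [0,0,0],
    [0,0,0],
    [0,0,0],
    [0,0,0],
    [0,0,0]
  ]
}}

```text
t: 12.28
tcp_pos: [0.4318, 0.2123, 0.2023]
tool_rot: [-0.343, 0.898, -0.153, 0.23]
force: [-0.2, -0.3, -0.3]
finger_gap: 0.292
gripper_force: 116.4
```

Emit:
{"name": "apply_moves", "arguments": {
  "claw": [-1,-1,-1,-1],
  "travel": [
    [0,0,0.0025],
    [0,0,0.005],
    [0,0,0.005],
    [0,0,0.005]
  ],
  "turn": [
    [0,0,0],
    [0,0,0],
    [0,0,0],
    [0,0,0]
  ]
}}

```text
t: 12.62
tcp_pos: [0.4338, 0.2122, 0.1997]
tool_rot: [-0.343, 0.898, -0.153, 0.23]
force: [-0.9, 0.1, -1.2]
finger_gap: 0.296
gripper_force: 116.5
```

```bash
cat >> h.py <<'E'
def st(t,msg=""):
    s,p,R=cur(); n=facepose()[1]; u,l=facepose()[2:]; f=s["force"]
    print("t",s["t"],"F n/up/lf",(f@n).round(2),(f@u).round(2),(f@l).round(2),"torque about n",(s["ft_torque"]@n).round(3),"err tool mm",((p-t[0])@t[1]*1000).round(2),"rot",Ro.from_matrix(t[1].T@R).as_rotvec().round(4),"q6",s["q"][5].round(3),"grip",s["finger_gap"].round(3))
E
python3 - <<'E'
from h import *
st(pose(-.62,0))
E
```

```text
Traceback (most recent call last):
  File "h.py", line 59, in st
    print("t",s["t"],"F n/up/lf",(f@n).round(2),(f@u).round(2),(f@l).round(2),"torque about n",(s["ft_torque"]@n).round(3),"err tool mm",((p-t[0])@t[1]*1000).round(2),"rot",Ro.from_matrix(t[1].T@R).as_rotvec().round(4),"q6",s["q"][5].round(3),"grip",s["finger_gap"].round(3))
                                                                                                                                                                                                                                                          ^^^^^^^^^^^^^^^^^^^^^
AttributeError: 'float' object has no attribute 'round'
```

Free down to the rim level, so I'll go another 3 mm, in two steps.

Emit:
{"name": "apply_moves", "arguments": {
  "claw": [-1,-1,-1,-1],
  "travel": [
    [0,0,0.001],
    [0,0,0.002],
    [0,0,0.002],
    [0,0,0.002]
  ],
  "turn": [
    [0,0,0],
    [0,0,0],
    [0,0,0],
    [0,0,0]
  ]
}}

```text
t: 12.95
tcp_pos: [0.4346, 0.212, 0.1985]
tool_rot: [-0.343, 0.898, -0.153, 0.231]
force: [0.3, 1.1, -1.0]
finger_gap: 0.288
gripper_force: 116.5
```

Emit:
{"name": "apply_moves", "arguments": {
  "claw": [-1,-1,-1,-1],
  "travel": [
    [0,0,0.001],
    [0,0,0.002],
    [0,0,0.002],
    [0,0,0.002]
  ],
  "turn": [
    [0,0,0],
    [0,0,0],
    [0,0,0],
    [0,0,0]
  ]
}}

```text
t: 13.28
tcp_pos: [0.4355, 0.2118, 0.1971]
tool_rot: [-0.343, 0.898, -0.153, 0.23]
force: [1.0, 0.3, -0.5]
finger_gap: 0.29
gripper_force: 116.5
```

```bash
sed -i 's/,"grip",s\["finger_gap"\].round(3)//' h.py; python3 - <<'E'
from h import *
st(pose(-.62,-.0032))
E
```

```text
t 13.2833 F n/up/lf -0.95 0.51 0.56 torque about n -0.012 err tool mm [-0.39  0.81 -0.33] rot [-0.0005 -0.0012 -0.0014] q6 -0.97
```

Emit:
{"name": "apply_moves", "arguments": {
  "claw": [-1,-1,-1,-1],
  "travel": [
    [0,0,0.001],
    [0,0,0.002],
    [0,0,0.002],
    [0,0,0.002]
  ],
  "turn": [
    [0,0,0],
    [0,0,0],
    [0,0,0],
    [0,0,0]
  ]
}}

```text
t: 13.62
tcp_pos: [0.4361, 0.2117, 0.196]
tool_rot: [-0.343, 0.898, -0.153, 0.231]
force: [-2.4, 0.2, 3.1]
finger_gap: 0.289
gripper_force: 117.5
```

Emit:
{"name": "apply_moves", "arguments": {
  "claw": [-1,-1,-1,-1],
  "travel": [
    [0,0,0.001],
    [0,0,0.002],
    [0,0,0.002],
    [0,0,0.002]
  ],
  "turn": [
    [0,0,0],
    [0,0,0],
    [0,0,0],
    [0,0,0]
  ]
}}

```text
t: 13.95
tcp_pos: [0.4362, 0.2116, 0.1956]
tool_rot: [-0.343, 0.897, -0.153, 0.231]
force: [-10.3, 1.9, 15.4]
finger_gap: 0.292
gripper_force: 119.5
```

```bash
python3 - <<'E'
from h import *
st(pose(-.62,-.0064))
E
```

```text
t 13.95 F n/up/lf 18.61 -0.62 -0.43 torque about n -0.026 err tool mm [-0.3   0.89 -1.83] rot [ 0.0001 -0.003  -0.0018] q6 -0.954
```

The blade touches the head 4.5 mm below the rim, so it is inside the bore but not in the slot. I'll ease the pressure and sweep the angle.

```bash
python3 - <<'E'
from h import *
z=-.0054
go(pose(-.62,-.0064),pose(-.62,z))
for a,b in((-.62,-.74),(-.74,-.86),(-.86,-.74),(-.62,-.5),(-.5,-.38)): print(a,b); go(pose(a,z),pose(b,z))
E
```

```text
travel [0.0, 0.0, -0.0013] turn [0.0, 0.0, 0.0] rows>=0.0
-0.62 -0.74
travel [-0.0, 0.0005, -0.0] turn [-0.0, -0.0, 0.0382] rows>=1.0
-0.74 -0.86
travel [-0.0, 0.0005, 0.0] turn [0.0, 0.0, 0.0382] rows>=1.0
-0.86 -0.74
travel [-0.0, -0.0005, -0.0] turn [-0.0, -0.0, -0.0382] rows>=1.0
-0.62 -0.5
travel [-0.0, -0.0005, 0.0] turn [0.0, -0.0, -0.0382] rows>=1.0
-0.5 -0.38
travel [-0.0, -0.0005, -0.0] turn [0.0, -0.0, -0.0382] rows>=1.0
```

Emit:
{"name": "apply_moves", "arguments": {
  "claw": [-1,-1,-1],
  "travel": [
    [0,0,-0.0013],
    [0,0,-0.0013],
    [0,0,-0.0013]
  ],
  "turn": [
    [0,0,0],
    [0,0,0],
    [0,0,0]
  ]
}}

```text
t: 14.2
tcp_pos: [0.4362, 0.2116, 0.1958]
tool_rot: [-0.343, 0.898, -0.153, 0.231]
force: [-6.1, 1.1, 9.1]
finger_gap: 0.289
gripper_force: 117.4
```

Emit:
{"name": "apply_moves", "arguments": {
  "claw": [-1,-1,-1,-1],
  "travel": [
    [0,0.0002,0],
    [0,0.0004,0],
    [0,0.0005,0],
    [0,0.0005,0]
  ],
  "turn": [
    [0,0,0.0127],
    [0,0,0.0255],
    [0,0,0.0382],
    [0,0,0.0382]
  ]
}}

```text
t: 14.53
tcp_pos: [0.4361, 0.2119, 0.1957]
tool_rot: [-0.288, 0.917, -0.139, 0.24]
force: [-5.9, 1.7, 9.2]
finger_gap: 0.291
gripper_force: 117.8
```

Emit:
{"name": "apply_moves", "arguments": {
  "claw": [-1,-1,-1,-1],
  "travel": [
    [0,0.0002,0],
    [0,0.0004,0],
    [0,0.0005,0],
    [0,0.0005,0]
  ],
  "turn": [
    [0,0,0.0127],
    [0,0,0.0255],
    [0,0,0.0382],
    [0,0,0.0382]
  ]
}}

```text
t: 14.87
tcp_pos: [0.4363, 0.2124, 0.1958]
tool_rot: [-0.233, 0.932, -0.124, 0.248]
force: [-6.0, 1.7, 9.9]
finger_gap: 0.289
gripper_force: 117.9
```

```bash
python3 - <<'E'
from h import *
st(pose(-.86,-.0054))
E
```

```text
t 14.8667 F n/up/lf 11.68 -0.01 0.32 torque about n 0.003 err tool mm [-0.7   0.8  -1.05] rot [-0.0005 -0.0029 -0.0004] q6 -0.714
```

Emit:
{"name": "apply_moves", "arguments": {
  "claw": [-1,-1,-1,-1,-1],
  "travel": [
    [0,-0.0004,0],
    [0,-0.0008,0],
    [0,-0.0011,0],
    [0,-0.0014,0],
    [0,-0.0015,0]
  ],
  "turn": [
    [0,0,-0.0255],
    [0,0,-0.051],
    [0,0,-0.0764],
    [0,0,-0.0955],
    [0,0,-0.1146]
  ]
}}

```text
t: 15.28
tcp_pos: [0.4366, 0.2117, 0.196]
tool_rot: [-0.398, 0.875, -0.166, 0.222]
force: [-6.0, 3.0, 9.7]
finger_gap: 0.289
gripper_force: 118.0
```

Emit:
{"name": "apply_moves", "arguments": {
  "claw": [-1,-1,-1,-1],
  "travel": [
    [0,-0.0002,0],
    [0,-0.0004,0],
    [0,-0.0005,0],
    [0,-0.0005,0]
  ],
  "turn": [
    [0,0,-0.0127],
    [0,0,-0.0255],
    [0,0,-0.0382],
    [0,0,-0.0382]
  ]
}}

```text
t: 15.62
tcp_pos: [0.4369, 0.2117, 0.1962]
tool_rot: [-0.449, 0.85, -0.179, 0.212]
force: [-5.8, 2.6, 9.8]
finger_gap: 0.289
gripper_force: 117.9
```

```bash
python3 - <<'E'
from h import *
st(pose(-.38,-.0054))
E
```

```text
t 15.6167 F n/up/lf 11.59 -0.09 1.22 torque about n -0.059 err tool mm [-1.19  0.8  -1.04] rot [-0.     -0.0042 -0.0024] q6 -1.203
```

No drop yet, so the blade probably sits off the slot line. I'll go back to the estimated angle with less pressure and scan across the slot along tool x.

Emit:
{"name": "apply_moves", "arguments": {
  "claw": [-1,-1,-1,-1,-1],
  "travel": [
    [0,0.0004,-0.0006],
    [0,0.0008,-0.0006],
    [0,0.001,-0.0006],
    [0,0.001,-0.0006],
    [0,0.001,-0.0006]
  ],
  "turn": [
    [0,0,0.03],
    [0,0,0.06],
    [0,0,0.0764],
    [0,0,0.0764],
    [0,0,0.0764]
  ]
}}

```text
t: 16.03
tcp_pos: [0.4361, 0.2116, 0.1959]
tool_rot: [-0.343, 0.898, -0.153, 0.231]
force: [-4.1, 1.7, 5.8]
finger_gap: 0.292
gripper_force: 117.4
```

Emit:
{"name": "apply_moves", "arguments": {
  "claw": [-1,-1,-1,-1,-1],
  "travel": [
    [0.0007,0,0],
    [0.0014,0,0],
    [0.0021,0,0],
    [0.0028,0,0],
    [0.0028,0,0]
  ],
  "turn": [
    [0,0,0],
    [0,0,0],
    [0,0,0],
    [0,0,0],
    [0,0,0]
  ]
}}

```text
t: 16.45
tcp_pos: [0.4357, 0.2111, 0.1957]
tool_rot: [-0.344, 0.897, -0.152, 0.232]
force: [-2.1, 2.6, 5.5]
finger_gap: 0.29
gripper_force: 117.4
```

```bash
python3 - <<'E'
from h import *
st(pose(-.62,-.0059))
E
```

```text
t 16.45 F n/up/lf 6.07 0.68 2.05 torque about n -0.039 err tool mm [ 0.4   0.77 -1.65] rot [-0.0009 -0.0055 -0.0016] q6 -0.949
```

Emit:
{"name": "apply_moves", "arguments": {
  "claw": [-1,-1,-1,-1,-1],
  "travel": [
    [0,0,-0.002],
    [0,0,-0.002],
    [0,0,0],
    [0,0,0],
    [0,0,0]
  ],
  "turn": [
    [0,0,0],
    [0,0,0],
    [0,0,0],
    [0,0,0],
    [0,0,0]
  ]
}}

```text
t: 16.87
tcp_pos: [0.4355, 0.2108, 0.1956]
tool_rot: [-0.343, 0.897, -0.152, 0.232]
force: [-0.8, 3.2, 6.3]
finger_gap: 0.288
gripper_force: 117.8
```

Emit:
{"name": "apply_moves", "arguments": {
  "claw": [-1,-1,-1,-1,-1],
  "travel": [
    [-0.0014,0,-0.002],
    [-0.0014,0,-0.002],
    [-0.0014,0,0],
    [-0.0014,0,0],
    [-0.0014,0,0]
  ],
  "turn": [
    [0,0,0],
    [0,0,0],
    [0,0,0],
    [0,0,0],
    [0,0,0]
  ]
}}

```text
t: 17.28
tcp_pos: [0.4356, 0.211, 0.1956]
tool_rot: [-0.343, 0.897, -0.153, 0.231]
force: [-1.5, 3.5, 6.5]
finger_gap: 0.29
gripper_force: 117.8
```

Emit:
{"name": "apply_moves", "arguments": {
  "claw": [-1,-1,-1,-1,-1],
  "travel": [
    [-0.0028,0,-0.002],
    [-0.0028,0,-0.002],
    [-0.0028,0,0],
    [-0.0028,0,0],
    [-0.0028,0,0]
  ],
  "turn": [
    [0,0,0],
    [0,0,0],
    [0,0,0],
    [0,0,0],
    [0,0,0]
  ]
}}

```text
t: 17.7
tcp_pos: [0.436, 0.2116, 0.1958]
tool_rot: [-0.343, 0.898, -0.153, 0.23]
force: [-3.1, 1.0, 6.6]
finger_gap: 0.29
gripper_force: 118.0
```

```bash
python3 - <<'E'
from h import *
n=facepose()[1]; t=pose(-.62,-.0049)
st(t)
E
```

```text
t 17.7 F n/up/lf 7.32 0.73 0.32 torque about n -0.037 err tool mm [-0.23  0.9  -0.65] rot [-0.0001  0.0001 -0.0016] q6 -0.964
```

Moving toward +x meets a side wall, so the axis must lie toward −x. I'll hop that way.

Emit:
{"name": "apply_moves", "arguments": {
  "claw": [-1,-1,-1,-1,-1],
  "travel": [
    [-0.0014,0,-0.002],
    [-0.0014,0,-0.002],
    [-0.0014,0,0],
    [-0.0014,0,0],
    [-0.0014,0,0]
  ],
  "turn": [
    [0,0,0],
    [0,0,0],
    [0,0,0],
    [0,0,0],
    [0,0,0]
  ]
}}

```text
t: 18.12
tcp_pos: [0.4363, 0.212, 0.1959]
tool_rot: [-0.343, 0.898, -0.153, 0.229]
force: [-4.3, 1.3, 6.0]
finger_gap: 0.29
gripper_force: 118.1
```

Emit:
{"name": "apply_moves", "arguments": {
  "claw": [-1,-1,-1,-1,-1],
  "travel": [
    [-0.0014,0,-0.002],
    [-0.0014,0,-0.002],
    [-0.0014,0,0],
    [-0.0014,0,0],
    [-0.0014,0,0]
  ],
  "turn": [
    [0,0,0],
    [0,0,0],
    [0,0,0],
    [0,0,0],
    [0,0,0]
  ]
}}

```text
t: 18.53
tcp_pos: [0.4377, 0.2133, 0.1966]
tool_rot: [-0.343, 0.898, -0.153, 0.23]
force: [-4.4, -0.3, 5.3]
finger_gap: 0.289
gripper_force: 118.0
```

```bash
python3 - <<'E'
from h import *
st(pose(-.62,-.0049))
E
```

```text
t 18.5333 F n/up/lf 6.72 -0.76 -1.24 torque about n 0.019 err tool mm [-2.75  0.89 -0.65] rot [-0.0002 -0.0004 -0.0016] q6 -0.974
```

Emit:
{"name": "apply_moves", "arguments": {
  "claw": [-1,-1,-1,-1,-1],
  "travel": [
    [-0.0014,0,-0.002],
    [-0.0014,0,-0.002],
    [-0.0014,0,0],
    [-0.0014,0,0],
    [-0.0014,0,0]
  ],
  "turn": [
    [0,0,0],
    [0,0,0],
    [0,0,0],
    [0,0,0],
    [0,0,0]
  ]
}}

```text
t: 18.95
tcp_pos: [0.438, 0.2137, 0.1967]
tool_rot: [-0.343, 0.898, -0.153, 0.23]
force: [-5.6, -1.3, 4.9]
finger_gap: 0.289
gripper_force: 118.0
```

Emit:
{"name": "apply_moves", "arguments": {
  "claw": [-1,-1,-1,-1,-1],
  "travel": [
    [-0.0014,0,-0.002],
    [-0.0014,0,-0.002],
    [-0.0014,0,0],
    [-0.0014,0,0],
    [-0.0014,0,0]
  ],
  "turn": [
    [0,0,0],
    [0,0,0],
    [0,0,0],
    [0,0,0],
    [0,0,0]
  ]
}}

```text
t: 19.37
tcp_pos: [0.4383, 0.2141, 0.1968]
tool_rot: [-0.343, 0.898, -0.154, 0.229]
force: [-7.4, -2.2, 5.2]
finger_gap: 0.291
gripper_force: 118.0
```

```bash
python3 - <<'E'
from h import *
st(pose(-.62,-.0049))
E
```

```text
t 19.3667 F n/up/lf 8.02 -2.95 -3.74 torque about n -0.065 err tool mm [-3.78  1.   -0.61] rot [-0.      0.002  -0.0016] q6 -0.984
```

Walls at x ≈ +0.2 and −3.6 mm put the axis near x = −1.7 mm. So short a span means the blade is about 2 mm off along y. I'll centre x and hop in y both ways.

Emit:
{"name": "apply_moves", "arguments": {
  "claw": [-1,-1,-1,-1,-1],
  "travel": [
    [0.0035,0.0019,-0.002],
    [0.0035,0.0019,-0.002],
    [0.0035,0.0019,0],
    [0.0035,0.0019,0],
    [0.0035,0.0019,0]
  ],
  "turn": [
    [0,0,0],
    [0,0,0],
    [0,0,0],
    [0,0,0],
    [0,0,0]
  ]
}}

```text
t: 19.78
tcp_pos: [0.437, 0.2146, 0.196]
tool_rot: [-0.343, 0.898, -0.153, 0.231]
force: [-5.9, 0.1, 4.4]
finger_gap: 0.289
gripper_force: 118.0
```

```bash
python3 - <<'E'
from h import *
st(pose(-.62,-.0049)); print(cur()[0]["force"]@cur()[2])
E
```

```text
t 19.7833 F n/up/lf 6.78 -2.56 -1.18 torque about n 0.007 err tool mm [-3.02  2.39 -0.65] rot [-0.0004 -0.0021 -0.0014] q6 -0.964
[ 2.43055059  1.40430237 -6.78772213]
```

Emit:
{"name": "apply_moves", "arguments": {
  "claw": [-1,-1,-1,-1,-1],
  "travel": [
    [0,-0.0038,-0.002],
    [0,-0.0038,-0.002],
    [0,-0.0038,0],
    [0,-0.0038,0],
    [0,-0.0038,0]
  ],
  "turn": [
    [0,0,0],
    [0,0,0],
    [0,0,0],
    [0,0,0],
    [0,0,0]
  ]
}}

```text
t: 20.2
tcp_pos: [0.4387, 0.2121, 0.1974]
tool_rot: [-0.343, 0.898, -0.153, 0.231]
force: [-5.4, -0.8, 5.2]
finger_gap: 0.291
gripper_force: 118.0
```

```bash
python3 - <<'E'
from h import *
st(pose(-.62,-.0049)); print(cur()[0]["force"]@cur()[2])
E
```

```text
t 20.2 F n/up/lf 7.09 -1.53 -1.92 torque about n -0.026 err tool mm [-2.86 -0.9  -0.65] rot [ 0.0001 -0.0017 -0.0013] q6 -0.98
[ 2.44137236  0.12751353 -7.09143642]
```

The free range across (about 2.8 mm) and along (at least 3.3 mm) matches the slot's own clearance. The pictures also showed the tip a few mm lower than I assumed. So the blade may already be in the slot. I'll centre it and test by turning clockwise while watching the torque.

Emit:
{"name": "apply_moves", "arguments": {
  "claw": [-1,-1,-1,-1],
  "travel": [
    [0.002,0.0019,0],
    [0.002,0.0019,0],
    [0.002,0.0019,0],
    [0.002,0.0019,0]
  ],
  "turn": [
    [0,0,0],
    [0,0,0],
    [0,0,0],
    [0,0,0]
  ]
}}

```text
t: 20.53
tcp_pos: [0.438, 0.2124, 0.197]
tool_rot: [-0.343, 0.897, -0.153, 0.232]
force: [-4.2, -2.2, 6.0]
finger_gap: 0.286
gripper_force: 117.4
```

```bash
python3 - <<'E'
from h import *
st(pose(-.62,-.0049)); print(cur()[0]["force"]@cur()[2],cur()[0]["ft_torque"]@cur()[2])
E
```

```text
t 20.5333 F n/up/lf 7.02 0.09 -3.08 torque about n -0.038 err tool mm [-2.45 -0.12 -0.67] rot [ 0.0013 -0.0035 -0.0014] q6 -0.965
[ 2.42780151 -1.86722226 -7.02452759] [0.21065547 0.45745501 0.03711122]
```

Emit:
{"name": "apply_moves", "arguments": {
  "claw": [-1,-1,-1,-1,-1],
  "travel": [
    [0,0.0004,0],
    [0.0001,0.0009,0],
    [0.0002,0.0014,0],
    [0.0004,0.0018,0],
    [0.0004,0.0018,0]
  ],
  "turn": [
    [0,0,0.038],
    [0,0,0.076],
    [0,0,0.115],
    [0,0,0.153],
    [0,0,0.153]
  ]
}}

```text
t: 20.95
tcp_pos: [0.4367, 0.213, 0.196]
tool_rot: [-0.118, 0.953, -0.093, 0.261]
force: [-2.9, -2.0, 6.1]
finger_gap: 0.287
gripper_force: 117.3
```

```bash
python3 - <<'E'
from h import *
go(pose(-.62,-.0049),pose(-1.1,-.0049))
st(pose(-1.1,-.0049)); print(cur()[0]["force"]@cur()[2],cur()[0]["ft_torque"]@cur()[2])
E
```

```text
travel [-0.0005, 0.0018, -0.0] turn [-0.0, 0.0, 0.1528] rows>=3.8
t 20.95 F n/up/lf 6.48 1.19 -2.58 torque about n 0.082 err tool mm [-1.18  0.58 -0.67] rot [-0.0001 -0.003   0.0026] q6 -0.471
[ 0.08746804 -2.83758895 -6.481888  ] [ 0.38576418  0.44129225 -0.08293874]
```

The resisting torque rose to about 0.09 N m, so the blade is in the slot and turning the screw. I'll carry on clockwise until the stop.

Emit:
{"name": "apply_moves", "arguments": {
  "claw": [-1,-1,-1,-1],
  "travel": [
    [-0.0004,0.0006,0],
    [-0.0008,0.0012,0],
    [-0.001,0.0016,0],
    [-0.001,0.0016,0]
  ],
  "turn": [
    [0,0,0.032],
    [0,0,0.064],
    [0,0,0.0955],
    [0,0,0.0955]
  ]
}}

```text
t: 21.28
tcp_pos: [0.4367, 0.2138, 0.1959]
tool_rot: [0.026, 0.96, -0.054, 0.272]
force: [-3.3, -2.3, 6.7]
finger_gap: 0.291
gripper_force: 117.4
```

```bash
python3 - <<'E'
from h import *
st(pose(-1.4,-.0049)); print(cur()[0]["force"]@cur()[2],cur()[0]["ft_torque"]@cur()[2])
E
```

```text
t 21.2833 F n/up/lf 7.17 1.25 -2.95 torque about n 0.044 err tool mm [-1.02  0.75 -0.67] rot [ 0.0008 -0.0019  0.002 ] q6 -0.174
[-0.74799852 -3.11961833 -7.16142634] [ 0.83338115  0.32571854 -0.04567554]
```

Emit:
{"name": "apply_moves", "arguments": {
  "claw": [-1,-1,-1,-1],
  "travel": [
    [0,0.0003,0],
    [-0.0001,0.0006,0],
    [-0.0001,0.0008,0],
    [-0.0001,0.0008,0]
  ],
  "turn": [
    [0,0,0.021],
    [0,0,0.042],
    [0,0,0.0637],
    [0,0,0.0637]
  ]
}}

```text
t: 21.62
tcp_pos: [0.4367, 0.2142, 0.1959]
tool_rot: [0.121, 0.953, -0.027, 0.276]
force: [-4.6, -3.1, 6.5]
finger_gap: 0.291
gripper_force: 117.4
```

```bash
python3 - <<'E'
from h import *
st(pose(-1.6,-.0049)); print(cur()[0]["force"]@cur()[2],cur()[0]["ft_torque"]@cur()[2])
E
```

```text
t 21.6167 F n/up/lf 7.51 0.27 -4.02 torque about n 0.032 err tool mm [-0.8   0.75 -0.67] rot [ 0.0008 -0.0019  0.001 ] q6 0.025
[-0.40156568 -4.01875197 -7.50733245] [ 0.936954    0.15800296 -0.03354508]
```

```bash
python3 - <<'E'
from h import *
b0,im0,_,_=pickle.load(open("pre.pkl","rb"))
b=[snap("scene") for _ in range(4)]; im=np.mean([x["pixels"].astype(float) for x in b],0)
for i in(im0.astype(float),im): print((i[...,0]-i[...,2])[155:165,374:392].astype(int))
E
```

```text
[[12 13 13 12 13 13 12 12 12 13 12 12 12 11 12 12 13 12]
 [12 12 12 13 13 13 13 12 13 13 12 13 13 13 12 12 12 12]
 [12 13 13 12 13 12 12 13 14 12 13 12 13 12 13 13 13 13]
 [12 13 13 13 12 13 13 13 14 13 13 13 14 14 13 13 14 13]
 [12 13 13 12 13 13 14 12 13 14 15 16 18 16 14 14 13 14]
 [14 12 12 11 12 13 13 13 14 15 18 21 22 18 15 13 14 14]
 [13 12 11 11 11 12 12 13 13 14 17 19 18 16 13 14 14 14]
 [13 13 11  9  8 10 10 10  9  8  9  9  9  9 10 12 14 14]
 [13 13 13  9  7  5  6  6  5  5  4  4  5  6  8 10 12 13]
 [14 14 12  9  5  4  4  3  4  4  4  4  5  5  7  9 10 10]]
[[12 12 12 12 12 10  7  4  4  6  9 11 12 12 12 12 12 12]
 [13 12 13 12 12 11  8  5  3  6  9 11 12 12 12 12 12 12]
 [12 12 12 12 12 11  8  5  4  5  8 11 12 12 12 12 12 12]
 [12 12 12 12 12 11  8  5  4  5  7 10 12 12 12 12 12 13]
 [12 12 12 12 12 11 10  7  5  5  6  9 12 12 13 12 13 13]
 [12 12 11 11 11 12 12 11 10  7  6  8 10 12 13 13 14 14]
 [12 11 11 10 10 11 14 17 16 10  6  7  8  9 11 13 14 14]
 [12 12 10  8  8  9 13 16 16  9  5  4  5  7  9 12 13 14]
 [12 12 11  7  5  7  8  9  9  5  3  3  4  5  8 10 12 11]
 [12 12 12  9  5  4  5  4  4  4  3  4  4  5  7  8  9  9]]
```

The gold pointer has moved from (385.5,160) to (381.3,161.5), so the screw really is turning. I'll go on until the torque climbs at the stop.

Emit:
{"name": "apply_moves", "arguments": {
  "claw": [-1,-1,-1,-1],
  "travel": [
    [0,0.0003,0],
    [-0.0001,0.0006,0],
    [-0.0001,0.0006,0],
    [-0.0001,0.0006,0]
  ],
  "turn": [
    [0,0,0.024],
    [0,0,0.048],
    [0,0,0.048],
    [0,0,0.048]
  ]
}}

```text
t: 22.15
tcp_pos: [0.4367, 0.2146, 0.1959]
tool_rot: [0.192, 0.941, -0.007, 0.277]
force: [-5.2, -2.3, 5.5]
finger_gap: 0.29
gripper_force: 117.4
```

```bash
cat >> h.py <<'E'
def ptr(n=2):
    b=[snap("scene")["pixels"].astype(float) for _ in range(n)]; im=np.mean(b,0); g=(im[...,0]-im[...,2])[158:165,376:390]; 
    w=np.clip(g-12.5,0,None); w[:,9:]=0 if w[:,4:8].sum()>5 else w[:,9:]; ys,xs=np.mgrid[158:165,376:390]; print("ptr",(w*xs).sum()/w.sum(),(w*ys).sum()/w.sum(),w.sum())
def tq():
    s,p,R=cur(); print("F tool",(s["force"]@R).round(2),"T tool",(s["ft_torque"]@R).round(3),"tau6",s["tau"][5].round(3))
E
python3 - <<'E'
from h import *
st(pose(-1.75,-.0049)); tq(); ptr()
E
```

```text
t 22.15 F n/up/lf 7.04 -0.94 -3.4 torque about n 0.079 err tool mm [-0.64  0.69 -0.66] rot [ 0.0009 -0.0019 -0.0002] q6 0.173
F tool [ 0.31 -3.52 -7.04] T tool [ 0.966  0.014 -0.081] tau6 0.108
ptr 380.5811965811966 161.43589743589743 58.5
```

Emit:
{"name": "apply_moves", "arguments": {
  "claw": [-1,-1,-1,-1],
  "travel": [
    [0,0.0003,0],
    [-0.0001,0.0006,0],
    [-0.0001,0.0006,0],
    [-0.0001,0.0006,0]
  ],
  "turn": [
    [0,0,0.024],
    [0,0,0.048],
    [0,0,0.048],
    [0,0,0.048]
  ]
}}

```text
t: 22.58
tcp_pos: [0.4369, 0.2149, 0.1959]
tool_rot: [0.262, 0.924, 0.014, 0.277]
force: [-4.6, -3.2, 6.0]
finger_gap: 0.296
gripper_force: 117.4
```

```bash
python3 - <<'E'
from h import *
st(pose(-1.9,-.0049)); tq(); ptr()
E
```

```text
t 22.5833 F n/up/lf 7.12 -0.01 -4.12 torque about n 0.035 err tool mm [-0.51  0.64 -0.65] rot [ 0.0009 -0.0019  0.0006] q6 0.322
F tool [-1.34 -3.91 -7.12] T tool [ 0.98  -0.081 -0.036] tau6 0.108
ptr 379.68918918918916 161.44594594594594 74.0
```

Emit:
{"name": "apply_moves", "arguments": {
  "claw": [-1,-1,-1,-1],
  "travel": [
    [0,0.0003,0],
    [-0.0001,0.0006,0],
    [-0.0001,0.0006,0],
    [-0.0001,0.0006,0]
  ],
  "turn": [
    [0,0,0.024],
    [0,0,0.048],
    [0,0,0.048],
    [0,0,0.048]
  ]
}}

```text
t: 23.02
tcp_pos: [0.4371, 0.2154, 0.1959]
tool_rot: [0.33, 0.902, 0.035, 0.275]
force: [-5.0, -3.2, 5.3]
finger_gap: 0.293
gripper_force: 117.4
```

```bash
python3 - <<'E'
from h import *
st(pose(-2.05,-.0049)); tq()
E
```

```text
t 23.0167 F n/up/lf 6.68 -0.74 -4.26 torque about n 0.251 err tool mm [-0.29  0.79 -0.66] rot [ 0.0003 -0.0019  0.0001] q6 0.471
F tool [-1.32 -4.13 -6.67] T tool [ 0.987 -0.135 -0.253] tau6 0.28
```

Emit:
{"name": "apply_moves", "arguments": {
  "claw": [-1,-1,-1,-1],
  "travel": [
    [0,0.0002,0],
    [0,0.0004,0],
    [0,0.0004,0],
    [0,0.0004,0]
  ],
  "turn": [
    [0,0,0.016],
    [0,0,0.032],
    [0,0,0.032],
    [0,0,0.032]
  ]
}}

```text
t: 23.35
tcp_pos: [0.4372, 0.2157, 0.196]
tool_rot: [0.375, 0.885, 0.048, 0.273]
force: [-4.0, -1.5, 5.9]
finger_gap: 0.29
gripper_force: 117.4
```

```bash
python3 - <<'E'
from h import *
st(pose(-2.15,-.0049)); tq(); ptr()
E
```

```text
t 23.35 F n/up/lf 6.89 0.15 -2.3 torque about n 0.466 err tool mm [-0.18  0.8  -0.67] rot [ 0.     -0.002  -0.0011] q6 0.569
F tool [-1.4  -1.84 -6.89] T tool [ 0.923 -0.236 -0.468] tau6 0.53
ptr 379.74074074074076 161.35185185185185 81.0
```

The torque climbs to 0.5 N m while the pointer stands still, so the screw is against its stop. I'll unwind inside the slot's slack and pull out along the axis.

Emit:
{"name": "apply_moves", "arguments": {
  "claw": [-1,-1,-1,-1],
  "travel": [
    [0,-0.0006,0],
    [-0.0001,-0.0011,0],
    [-0.0001,-0.0011,0],
    [-0.0001,-0.0011,0]
  ],
  "turn": [
    [0,0,-0.038],
    [0,0,-0.076],
    [0,0,-0.08],
    [0,0,-0.08]
  ]
}}

```text
t: 23.78
tcp_pos: [0.4372, 0.2157, 0.196]
tool_rot: [0.262, 0.925, 0.015, 0.277]
force: [-3.8, -1.4, 5.6]
finger_gap: 0.287
gripper_force: 117.4
```

```bash
python3 - <<'E'
from h import *
st(pose(-1.9,-.0049)); tq()
E
```

```text
t 23.7833 F n/up/lf 6.51 0.07 -2.19 torque about n 0.005 err tool mm [-0.37  1.55 -0.67] rot [-0.0016 -0.0014  0.    ] q6 0.322
F tool [-0.78 -2.05 -6.52] T tool [ 0.626  0.175 -0.005] tau6 -0.067
```

Emit:
{"name": "apply_moves", "arguments": {
  "claw": [-1,-1,-1,-1,-1],
  "travel": [
    [0,0,-0.004],
    [0,0,-0.01],
    [0,0,-0.02],
    [0,0,-0.04],
    [0,0,-0.06]
  ],
  "turn": [
    [0,0,0],
    [0,0,0],
    [0,0,0],
    [0,0,0],
    [0,0,0]
  ]
}}

```text
t: 24.2
tcp_pos: [0.412, 0.222, 0.2365]
tool_rot: [0.262, 0.925, 0.016, 0.276]
force: [0.2, 0.4, -0.5]
finger_gap: 0.294
gripper_force: 116.4
```

Emit:
{"name": "apply_moves", "arguments": {
  "claw": [-1,-1,-1,-1],
  "travel": [
    [0,0,-0.02],
    [0,0,-0.03],
    [0,0,-0.03],
    [0,0,-0.03]
  ],
  "turn": [
    [0,0,0],
    [0,0,0],
    [0,0,0],
    [0,0,0]
  ]
}}

```text
t: 24.53
tcp_pos: [0.3997, 0.2247, 0.2569]
tool_rot: [0.262, 0.924, 0.016, 0.277]
force: [-0.3, 0.3, -2.2]
finger_gap: 0.289
gripper_force: 116.4
```

```bash
python3 - <<'E'
from h import *
st(pose(-1.9,.067)); tq(); ptr(3); s,p,R=cur(); print(p,s["q"].round(3),s["finger_gap"])
g=np.load("grasp.npz"); chain(p,R,g["p"]+[0,0,.17],down(.1198),6)
# measured driver length: lowest shaft pixels along axis in scene -> tip estimate
b=snap("scene"); P=p+R[:,2]*LT+R[:,0]*EX; print("tip px expected",proj(b,P), "tip+4mm",proj(b,P+R[:,2]*.004))
u=proj(b,P)[0]; x,y=u.astype(int); print(b["pixels"][y-6:y+8,x-7:x+10].sum(2)//3)
E
```

```text
t 24.5333 F n/up/lf -1.7 -1.45 0.19 torque about n 0.024 err tool mm [ 0.04  1.89 -0.82] rot [-0.0031 -0.0007  0.0012] q6 0.066
F tool [ 1.43 -0.3   1.69] T tool [ 0.134  0.31  -0.023] tau6 -0.018
ptr 380.2751677852349 161.04429530201344 124.16666666666666
[0.39947776 0.22401942 0.25567841] [ 0.494  0.203  2.083 -0.746  0.539  0.065] 0.28824004932783126
travel [-0.0629, -0.0622, 0.0197] turn [0.0216, 0.0218, 0.0464] rows>=1.7
travel [-0.0725, -0.051, 0.0189] turn [0.0216, 0.0218, 0.0464] rows>=1.7
travel [-0.0803, -0.0386, 0.0167] turn [0.0216, 0.0218, 0.0464] rows>=1.7
travel [-0.086, -0.0255, 0.0132] turn [0.0216, 0.0218, 0.0464] rows>=1.7
travel [-0.0895, -0.0119, 0.0084] turn [0.0216, 0.0218, 0.0464] rows>=1.7
travel [-0.0906, 0.0016, 0.0026] turn [0.0216, 0.0218, 0.0464] rows>=1.7
tip px expected [[379.00066773 139.50146422]] tip+4mm [[379.25804254 140.84807231]]
[[122 122 121 118 114 117 125 128 129 130 131 130 129 132 131 130 129]
 [123 122 123 121 115 117 121 127 129 130 130 130 130 132 131 130 130]
 [120 120 122 119 115 115 121 126 129 129 128 130 129 130 130 131 129]
 [115 115 114 113 112 115 120 124 126 124 123 125 127 127 128 128 128]
 [111 111 111 111 112 115 119 122 123 119 117 118 120 122 122 123 122]
 [110 109 110 111 113 117 119 121 120 118 113 112 114 115 114 115 115]
 [110 108 110 110 114 119 121 122 120 116 112 112 111 110 110 110 109]
 [113 110 112 113 116 119 120 121 120 118 113 111 112 112 110 110 110]
 [118 116 114 115 118 118 121 122 122 120 119 118 117 118 116 113 113]
 [119 116 114 114 115 117 118 121 122 122 124 125 125 124 121 119 118]
 [113 111 110 110 111 111 112 115 119 121 124 125 125 125 124 126 125]
 [108 108 107 108 108 106 106 105 108 113 116 117 120 121 122 125 125]
 [107 107 107 107 106 105 103 103 102 104 106 106 109 112 115 117 118]
 [109 108 105 107 106 106 106 103 103 100  99  99 101 101 104 105 104]]
```

Emit:
{"name": "apply_moves", "arguments": {
  "claw": [-1,-1,-1,-1,-1],
  "travel": [
    [-0.0157,-0.0155,0.005],
    [-0.0314,-0.0311,0.01],
    [-0.0472,-0.0467,0.015],
    [-0.0629,-0.0622,0.0197],
    [-0.0629,-0.0622,0.0197]
  ],
  "turn": [
    [0.0054,0.0054,0.0116],
    [0.0108,0.0109,0.0232],
    [0.0162,0.0163,0.0348],
    [0.0216,0.0218,0.0464],
    [0.0216,0.0218,0.0464]
  ]
}}

```text
t: 25.15
tcp_pos: [0.4213, 0.1526, 0.2598]
tool_rot: [0.339, 0.911, 0.013, 0.233]
force: [0.7, 0.3, -1.2]
finger_gap: 0.289
gripper_force: 116.5
```

Emit:
{"name": "apply_moves", "arguments": {
  "claw": [-1,-1,-1,-1,-1],
  "travel": [
    [-0.0181,-0.0128,0.0047],
    [-0.0362,-0.0255,0.0094],
    [-0.0544,-0.0382,0.0142],
    [-0.0725,-0.051,0.0189],
    [-0.0725,-0.051,0.0189]
  ],
  "turn": [
    [0.0054,0.0054,0.0116],
    [0.0108,0.0109,0.0232],
    [0.0162,0.0163,0.0348],
    [0.0216,0.0218,0.0464],
    [0.0216,0.0218,0.0464]
  ]
}}

```text
t: 25.57
tcp_pos: [0.4419, 0.0832, 0.2632]
tool_rot: [0.411, 0.891, 0.01, 0.19]
force: [-0.1, -0.6, -0.9]
finger_gap: 0.289
gripper_force: 116.5
```

Emit:
{"name": "apply_moves", "arguments": {
  "claw": [-1,-1,-1,-1,-1],
  "travel": [
    [-0.0201,-0.0097,0.0042],
    [-0.0402,-0.0193,0.0084],
    [-0.0602,-0.029,0.0125],
    [-0.0803,-0.0386,0.0167],
    [-0.0803,-0.0386,0.0167]
  ],
  "turn": [
    [0.0054,0.0054,0.0116],
    [0.0108,0.0109,0.0232],
    [0.0162,0.0163,0.0348],
    [0.0216,0.0218,0.0464],
    [0.0216,0.0218,0.0464]
  ]
}}

```text
t: 25.98
tcp_pos: [0.4623, 0.0136, 0.2666]
tool_rot: [0.48, 0.865, 0.008, 0.144]
force: [0.4, 0.5, -0.6]
finger_gap: 0.292
gripper_force: 116.5
```

```bash
python3 - <<'E'
from h import *
s,p,R=cur(); print(s["t"],p,s["q"].round(3)); g=np.load("grasp.npz"); chain(p,R,g["p"]+[0,0,.17],down(.1198),2)
E
```

```text
25.9833 [0.46230329 0.01361572 0.26656887] [-0.158  0.17   1.953 -0.123  0.744 -0.637]
travel [-0.1273, -0.0385, 0.0202] turn [0.0327, 0.0331, 0.0691] rows>=2.6
travel [-0.134, -0.0085, 0.0089] turn [0.0327, 0.0331, 0.0691] rows>=2.6
```

Emit:
{"name": "apply_moves", "arguments": {
  "claw": [-1,-1,-1,-1,-1],
  "travel": [
    [-0.0318,-0.0096,0.005],
    [-0.0637,-0.0193,0.0101],
    [-0.0955,-0.0289,0.0152],
    [-0.1273,-0.0385,0.0202],
    [-0.1273,-0.0385,0.0202]
  ],
  "turn": [
    [0.0082,0.0083,0.0173],
    [0.0164,0.0166,0.0346],
    [0.0245,0.0248,0.0518],
    [0.0327,0.0331,0.0691],
    [0.0327,0.0331,0.0691]
  ]
}}

```text
t: 26.4
tcp_pos: [0.4931, -0.0919, 0.2709]
tool_rot: [0.577, 0.813, 0.003, 0.074]
force: [0.1, 0.6, -0.5]
finger_gap: 0.29
gripper_force: 116.5
```

Emit:
{"name": "apply_moves", "arguments": {
  "claw": [-1,-1,-1,-1,-1],
  "travel": [
    [-0.0335,-0.0021,0.0022],
    [-0.067,-0.0042,0.0045],
    [-0.1005,-0.0064,0.0067],
    [-0.134,-0.0085,0.0089],
    [-0.134,-0.0085,0.0089]
  ],
  "turn": [
    [0.0082,0.0083,0.0173],
    [0.0164,0.0166,0.0346],
    [0.0245,0.0248,0.0518],
    [0.0327,0.0331,0.0691],
    [0.0327,0.0331,0.0691]
  ]
}}

```text
t: 26.82
tcp_pos: [0.522, -0.1959, 0.2743]
tool_rot: [0.664, 0.748, -0.001, 0.001]
force: [1.0, -1.6, -0.8]
finger_gap: 0.293
gripper_force: 116.5
```

Emit:
{"name": "apply_moves", "arguments": {
  "claw": [-1,-1,-1,-1,-1],
  "travel": [
    [0,0,0],
    [0,0,0],
    [0,0,0],
    [0,0,0],
    [0,0,0]
  ],
  "turn": [
    [0,0,0],
    [0,0,0],
    [0,0,0],
    [0,0,0],
    [0,0,0]
  ]
}}

```text
t: 27.23
tcp_pos: [0.5187, -0.1899, 0.275]
tool_rot: [0.662, 0.75, -0.0, -0.001]
force: [0.2, -0.2, -0.6]
finger_gap: 0.292
gripper_force: 116.5
```

```bash
python3 - <<'E'
from h import *
s,p,R=cur(); print(s["t"],p,s["qd"].round(3)); g=np.load("grasp.npz"); plan(p,R,g["p"]+[0,0,.16],down(.1198))
# adjuster pointer in the top view, now clear
ss=[snap("top") for _ in range(5)]; C=np.mean([x["pixels"].astype(float) for x in ss],0); print((C[...,0]-C[...,2])[216:230,212:228].astype(int))
# scene check of the driver (shaft axis vs lift picture) : crop of tip
b=[snap("scene") for _ in range(4)]; im=np.mean([x["pixels"].astype(float) for x in b],0); b=b[0]
s,p,R=cur(); tip=p+R[:,2]*LT; u=proj(b,tip)[0]; x,y=u.astype(int); print(u,p)
save("tipC",cv2.resize(im[y-45:y+12,x-30:x+30].astype(np.uint8),None,fx=9,fy=9,interpolation=2))
A=cv2.imread("pics/blade.png").astype(np.uint8); Bm=cv2.imread("pics/tipC.png")
save("cmp",cv2.cvtColor(cv2.resize(np.hstack([A[150:],Bm[150:]]),None,fx=.74,fy=.74),cv2.COLOR_BGR2RGB))
E
```

```text
27.2333 [ 0.51867503 -0.1898956   0.27497742] [-0.006  0.001 -0.009 -0.     0.001 -0.001]
travel [-0.0047, 0.002, 0.0117] turn [-0.0007, -0.0006, 0.0015] rows>=0.2
[[ 6  7  6  7  7  7  7  7  6  7  7  7  7  7  7  7]
 [ 6  6  6  6  6  6  6  6  6  6  7  7  7  7  8  7]
 [ 6  6  6  6  5  4  4  4  5  5  6  6  6  7  7  7]
 [ 6  6  5  5  4  4  4  4  3  3  4  4  5  6  7  6]
 [ 6  6  5  5  6  9 11  9  7  4  3  4  5  6  6  6]
 [ 6  6  4  5 11 21 28 25 19 12  8 10 13 15 12  7]
 [ 6  6  5  7 17 35 45 44 37 27 24 31 36 34 23 10]
 [ 7  5  5  9 25 42 49 48 45 44 46 51 48 37 21  9]
 [ 7  6  5 11 30 48 53 52 50 50 49 43 34 21 12  6]
 [ 7  6  5  8 23 45 58 61 55 44 32 21 13  8  6  4]
 [ 7  6  5  5 11 26 42 49 43 29 16  8  6  5  5  5]
 [ 7  7  6  5  5  9 16 21 19 13  7  5  5  5  5  5]
 [ 7  7  7  6  5  5  7  7  7  6  6  6  6  6  6  6]
 [ 7  7  7  7  6  5  6  6  6  5  6  7  6  6  7  6]]
[265.6260309  187.79523074] [ 0.51909685 -0.19135973  0.27495105]
```

View pics/cmp.png

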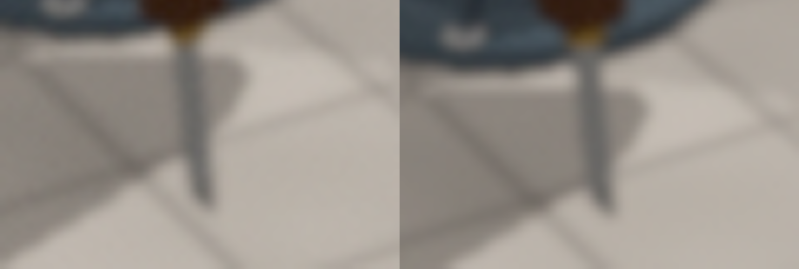

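The pictures before (left) and after (right) show the driver sitting the same way in the grip, tip at about (205,207) in each. In the top view the pointer now points to the right, so the screw has turned. I'll measure the remaining sideways difference and line up over the hole.

```bash
python3 - <<'E'
from h import *
b=pickle.load(open("pre.pkl","rb"))[0]
def axis(fn,x0,y0,f,p,R):
    g=cv2.imread(fn)[...,1].astype(float); out=[]
    for d in np.arange(.03,.086,.003):
        u=proj(b,p+R[:,2]*d)[0]; cx=(u[0]-x0+.5)*f-.5; cy=(u[1]-y0+.5)*f-.5
        if cy+4>len(g): break
        row=cv2.GaussianBlur(g[int(cy)-3:int(cy)+4].mean(0)[None],(0,0),3)[0]; gr=np.gradient(row)
        lo=int(cx-40); seg=gr[lo:int(cx+40)]; a,c=np.argmin(seg),np.argmax(seg); out.append([((a+c)/2+lo-cx)/f,(c-a)/f])
    o=np.array(out); print(np.round(o.T,2).tolist()); k=(o[:,1]>2.5)&(o[:,1]<5.5); print("median",np.median(o[k,0]))
R0=Ro.from_quat([.6633,.7483,0,-.002]).as_matrix()
axis("pics/blade.png",235,147,9,np.array([0.51915874,-0.19246108,0.26350922]),R0)
s,p,R=cur(); print(s["t"],p,s["qd"].round(3))
axis("pics/tipC.png",235,142,9,np.array([0.5189,-.1908,.27495]),R)
g=np.load("grasp.npz"); plan(p,R,g["p"]+[0,0,.16],down(.1198))
E
```

```text
[[-0.62, -0.79, -1.14, -0.98, -1.32, -0.89, -0.89, -0.96, -0.96, -1.03, -1.09, 0.63, -0.82, -0.88, -0.83, -0.95, -0.95, -0.68, -0.79], [5.0, 4.67, 3.78, 3.44, 3.89, 4.78, 4.11, 3.56, 4.0, 4.11, 3.33, 7.22, 4.33, 4.44, 4.11, 4.11, 3.89, 3.11, 3.11]]
median -0.9213783738261851
27.6833 [ 0.51909685 -0.19135973  0.27495105] [-0.     0.002 -0.    -0.001  0.002 -0.001]
[[-2.97, -0.37, 2.84, 2.11, -0.73, -0.91, -0.97, -1.09, -1.15, -1.21, -1.05, -1.33, -0.84, -1.12, 0.65, 0.54, -0.63, -0.69, -0.92], [3.0, -3.78, 2.89, 4.33, 4.22, 3.89, 3.78, 3.78, 3.89, 4.0, 3.44, 4.0, 3.89, 4.0, 7.33, 7.11, 4.78, 4.44, 3.33]]
median -0.9439845477239209
travel [-0.0028, 0.0017, 0.0117] turn [-0.0006, -0.0005, 0.0009] rows>=0.2
```

Emit:
{"name": "apply_moves", "arguments": {
  "claw": [-1,-1,-1,-1,-1],
  "travel": [
    [-0.0028,0.0017,0.03],
    [-0.0028,0.0017,0.06],
    [-0.0028,0.0017,0.0867],
    [-0.0028,0.0017,0.0867],
    [-0.0028,0.0017,0.0867]
  ],
  "turn": [
    [-0.0006,-0.0005,0.0009],
    [-0.0006,-0.0005,0.0009],
    [-0.0006,-0.0005,0.0009],
    [-0.0006,-0.0005,0.0009],
    [-0.0006,-0.0005,0.0009]
  ]
}}

```text
t: 28.1
tcp_pos: [0.52, -0.193, 0.2047]
tool_rot: [0.664, 0.748, -0.0, -0.001]
force: [-0.4, -0.5, -0.4]
finger_gap: 0.29
gripper_force: 116.4
```

Emit:
{"name": "apply_moves", "arguments": {
  "claw": [-1,-1,-1,-1,-1],
  "travel": [
    [0,0,0],
    [0,0,0],
    [0,0,0],
    [0,0,0],
    [0,0,0]
  ],
  "turn": [
    [0,0,0],
    [0,0,0],
    [0,0,0],
    [0,0,0],
    [0,0,0]
  ]
}}

```text
t: 28.52
tcp_pos: [0.521, -0.1934, 0.2064]
tool_rot: [0.663, 0.748, 0.0, 0.001]
force: [1.1, -0.3, -0.4]
finger_gap: 0.288
gripper_force: 116.4
```

```bash
python3 - <<'E'
from h import *
s,p,R=cur(); print(s["t"],p,s["qd"].round(3),s["force"]); g=np.load("grasp.npz"); plan(p,R,g["p"]+[0,0,.06],down(.1198))
E
```

```text
28.5167 [ 0.52095245 -0.19343761  0.20640325] [-0.001  0.005  0.004  0.001 -0.001 -0.001] [ 1.07056207 -0.27068555 -0.43687627]
travel [0.0001, -0.0003, 0.051] turn [0.0004, 0.0003, 0.0] rows>=1.0
```

Emit:
{"name": "apply_moves", "arguments": {
  "claw": [-1,-1,-1,-1,-1],
  "travel": [
    [0,0,0.01],
    [0,0,0.02],
    [0,0,0.03],
    [0,0,0.039],
    [0,0,0.039]
  ],
  "turn": [
    [0,0,0],
    [0,0,0],
    [0,0,0],
    [0,0,0],
    [0,0,0]
  ]
}}

```text
t: 28.93
tcp_pos: [0.5192, -0.1925, 0.172]
tool_rot: [0.663, 0.748, -0.0, -0.002]
force: [-1.0, -0.3, -1.0]
finger_gap: 0.287
gripper_force: 116.4
```

Emit:
{"name": "apply_moves", "arguments": {
  "claw": [-1,-1,-1],
  "travel": [
    [0,0,0.005],
    [0,0,0.005],
    [0,0,0.005]
  ],
  "turn": [
    [0,0,0],
    [0,0,0],
    [0,0,0]
  ]
}}

```text
t: 29.18
tcp_pos: [0.5206, -0.1933, 0.1702]
tool_rot: [0.663, 0.748, 0.0, -0.0]
force: [0.6, 0.9, -0.9]
finger_gap: 0.292
gripper_force: 116.4
```

It has entered the hole with no contact, so I'll go on down.

Emit:
{"name": "apply_moves", "arguments": {
  "claw": [-1,-1,-1,-1,-1],
  "travel": [
    [0,0,0.016],
    [0,0,0.032],
    [0,0,0.048],
    [0,0,0.062],
    [0,0,0.066]
  ],
  "turn": [
    [0,0,0],
    [0,0,0],
    [0,0,0],
    [0,0,0],
    [0,0,0]
  ]
}}

```text
t: 29.6
tcp_pos: [0.5199, -0.1929, 0.1164]
tool_rot: [0.663, 0.748, -0.0, -0.001]
force: [-0.4, 0.2, -1.5]
finger_gap: 0.29
gripper_force: 116.4
```

Emit:
{"name": "apply_moves", "arguments": {
  "claw": [-1,-1,-1,-1],
  "travel": [
    [0,0,0.003],
    [0,0,0.006],
    [0,0,0.006],
    [0,0,0.006]
  ],
  "turn": [
    [0,0,0],
    [0,0,0],
    [0,0,0],
    [0,0,0]
  ]
}}

```text
t: 29.93
tcp_pos: [0.521, -0.1934, 0.1133]
tool_rot: [0.663, 0.748, 0.0, 0.0]
force: [0.1, 0.1, -0.5]
finger_gap: 0.29
gripper_force: 116.4
```

Emit:
{"name": "apply_moves", "arguments": {
  "claw": [-1,-1,-1],
  "travel": [
    [0,0,0.002],
    [0,0,0.0035],
    [0,0,0.0035]
  ],
  "turn": [
    [0,0,0],
    [0,0,0],
    [0,0,0]
  ]
}}

```text
t: 30.18
tcp_pos: [0.5206, -0.1932, 0.11]
tool_rot: [0.663, 0.748, 0.0, -0.0]
force: [0.2, 0.7, -0.6]
finger_gap: 0.287
gripper_force: 116.4
```

Emit:
{"name": "apply_moves", "arguments": {
  "claw": [-1,-1,-1],
  "travel": [
    [0,0,0.001],
    [0,0,0.002],
    [0,0,0.002]
  ],
  "turn": [
    [0,0,0],
    [0,0,0],
    [0,0,0]
  ]
}}

```text
t: 30.43
tcp_pos: [0.5206, -0.1932, 0.1099]
tool_rot: [0.663, 0.748, -0.0, 0.0]
force: [-2.6, 0.9, 8.8]
finger_gap: 0.289
gripper_force: 118.1
```

The handle meets the wood at TCP height 0.110, which confirms a 4 mm slip in the grip. I'll release and raise.

Emit:
{"name": "apply_moves", "arguments": {
  "claw": [-1,-1,1,1,1],
  "travel": [
    [0,0,-0.0008],
    [0,0,-0.0008],
    [0,0,-0.0008],
    [0,0,-0.0008],
    [0,0,-0.0008]
  ],
  "turn": [
    [0,0,0],
    [0,0,0],
    [0,0,0],
    [0,0,0],
    [0,0,0]
  ]
}}

```text
t: 30.85
tcp_pos: [0.5207, -0.1933, 0.1088]
tool_rot: [0.663, 0.748, 0.0, -0.0]
force: [0.5, -0.4, 0.4]
finger_gap: 0.703
gripper_force: 0.0
```

Emit:
{"name": "apply_moves", "arguments": {
  "claw": [1,1,1,1,1],
  "travel": [
    [0,0,0],
    [0,0,0],
    [0,0,0],
    [0,0,0],
    [0,0,0]
  ],
  "turn": [
    [0,0,0],
    [0,0,0],
    [0,0,0],
    [0,0,0],
    [0,0,0]
  ]
}}

```text
t: 31.27
tcp_pos: [0.5206, -0.1932, 0.1089]
tool_rot: [0.663, 0.748, 0.0, -0.0]
force: [0.1, -0.3, 0.5]
finger_gap: 0.999
gripper_force: 0.0
```

```bash
python3 - <<'E'
from h import *
s,p,R=cur(); print(s["t"],p,s["force"],s["finger_gap"],s["gripper_force"])
E
```

```text
31.2667 [ 0.5205769  -0.19321568  0.10891027] [ 0.07143404 -0.31393639  0.54985824] 0.9993847952314785 0.0
```

Raise, then swing aside toward +y so both cameras can see the rest.

Emit:
{"name": "apply_moves", "arguments": {
  "claw": [1,1,1,1,1],
  "travel": [
    [0,0,-0.02],
    [0,0,-0.06],
    [0,0,-0.11],
    [0,0,-0.16],
    [0,0,-0.2]
  ],
  "turn": [
    [0,0,0],
    [0,0,0],
    [0,0,0],
    [0,0,0],
    [0,0,0]
  ]
}}

```text
t: 31.68
tcp_pos: [0.521, -0.1935, 0.2718]
tool_rot: [0.663, 0.748, 0.0, 0.001]
force: [0.9, -0.8, 0.1]
finger_gap: 1.001
gripper_force: 0.0
```

Emit:
{"name": "apply_moves", "arguments": {
  "claw": [1,1,1,1,1],
  "travel": [
    [0.05,0,0],
    [0.1,0,0],
    [0.15,0,0],
    [0.2,0,0],
    [0.25,0,0]
  ],
  "turn": [
    [0,0,0],
    [0,0,0],
    [0,0,0],
    [0,0,0],
    [0,0,0]
  ]
}}

```text
t: 32.1
tcp_pos: [0.496, 0.0069, 0.2692]
tool_rot: [0.664, 0.748, 0.0, 0.0]
force: [0.9, 1.1, -0.1]
finger_gap: 1.002
gripper_force: 0.0
```

Emit:
{"name": "apply_moves", "arguments": {
  "claw": [1,1,1],
  "travel": [
    [0,0,0],
    [0,0,0],
    [0,0,0]
  ],
  "turn": [
    [0,0,0],
    [0,0,0],
    [0,0,0]
  ]
}}

```text
t: 32.35
tcp_pos: [0.4969, 0.0052, 0.2692]
tool_rot: [0.663, 0.749, -0.0, 0.0]
force: [-0.2, -0.2, 0.5]
finger_gap: 0.998
gripper_force: 0.0
```

```bash
python3 - <<'E'
from h import *
a0=pickle.load(open("topavg.pkl","rb")); s,p,R=cur(); print(s["t"],p)
a=snap("top"); ss=[snap("top")["pixels"].astype(float) for _ in range(6)]; C=np.mean(ss,0)
P=depthpts(a,np.c_[np.tile(np.arange(640),400),np.repeat(np.arange(400),640)]).reshape(400,640,3)
m=np.zeros((400,640),bool); m[195:230,355:395]=1; t=m&(P[...,2]>.14)&(P[...,2]<.2); print("handle top",P[t].mean(0),np.median(P[t][:,2]),t.sum())
print((C[...,0]-C[...,2])[216:230,212:228].astype(int))
d=np.abs(C-a0["pixels"]).max(2)
for n,(x0,x1,y0,y1) in dict(cap=(288,315,150,176),gear=(285,312,232,256),nut=(195,262,132,150),arm=(360,418,130,152)).items(): print(n,d[y0:y1,x0:x1].max())
E
```

```text
32.35 [0.49692989 0.00517306 0.26917489]
handle top [ 0.52184061 -0.19361767  0.15354624] 0.1537803671502584 98
[[ 6  6  6  6  6  6  6  6  6  6  7  7  7  7  7  7]
 [ 6  6  6  6  6  5  6  5  6  6  6  6  7  7  7  6]
 [ 6  6  6  5  4  4  4  4  4  5  5  6  6  6  7  6]
 [ 6  6  5  4  4  4  4  3  3  3  4  4  5  5  6  6]
 [ 6  5  4  4  5  9 10  9  6  4  2  3  5  6  6  6]
 [ 5  5  4  5 10 20 27 25 19 11  7 10 13 14 12  6]
 [ 6  5  4  6 17 34 43 43 36 26 24 30 35 32 22  9]
 [ 6  5  5  8 24 42 47 47 44 43 46 49 47 35 20  8]
 [ 7  5  5 10 29 47 52 50 48 49 47 42 32 21 11  5]
 [ 6  6  5  8 22 43 56 59 54 43 31 20 13  8  5  4]
 [ 7  6  5  5 10 25 41 48 42 28 15  8  5  5  4  4]
 [ 7  7  5  4  5  8 15 21 19 12  7  4  4  4  5  5]
 [ 7  7  6  6  4  4  6  6  7  6  5  5  5  5  6  5]
 [ 7  6  6  6  6  5  6  5  5  5  6  6  6  6  6  6]]
cap 14.166666666666657
gear 104.66666666666666
nut 15.166666666666657
arm 15.333333333333343
```

```bash
python3 -c "
from station import manip
print(manip.sign_off())"
```

```text
the job is handed in; nothing more can be done
None
```

The adjuster screw was turned clockwise until it hit its stop, and the screwdriver hangs upright in its wooden rest again; the cap, nut driver and armature look unmoved, and the gear couldn't be checked because the arm blocked the view.

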